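# Return the batch kit to its matching docks

### The arm

A 6-joint arm with a two-finger parallel gripper is mounted at the origin on a cart in front of the work surface, level with it; the furniture and walls round the work are solid. World frame = base frame: x ahead of the robot, y to its left, z up, the work surface at z = 0. Lengths are in m, angles in rad, forces in N, time in s.
With the tool pointing down it reaches from about 0.325 to 0.775 m from the base axis. Payload 5.5 kg.
Tool frame: the origin (TCP) lies at the very end of the fingers, on their centre line; the grasp point (between the pads) lies 19 mm behind it; z points along the fingers, y is the direction in which the jaws open and shut (so a half turn about z gives the same grasp; the last joint's range is limited). The gripper opens to 85 mm and grips with 20 to 120 N. Pads are 22 mm wide; open, the fingers measure 114 mm over their backs; the gripper's body (76 mm by 85 mm) begins 54 mm behind the grasp point. The pads swing forward as they close: fully open they stand 13 mm farther back than shut.
Start: joints at [-1.35, 0.091, 1.231, -0, 1.82, -0.057], TCP at [0.165, -0.577, 0.231] pointing down, gripper open.
Joint ranges: [-2.87, 2.87], [-0.86, 2.18], [0.17, 2.46], [-1.51, 4.65], [0.06, 2.69], [-2.65, 2.65]. Speed limits (rad/s): [2.57, 2.57, 3.01, 3.14, 3.14, 3.14].

### API

Orientations are given as a rotation vector (axis times angle).
In Python, from cell import robot gives the robot as it stands.
- The arm moves only by the tool arm_command, never from a script. Its argument "commands" is one flat list of numbers, 7 for each row, row after row: the opening, from 0 (shut) to 1 (fully open), then the shift along the tool's x, y, z scaled (see below), then the turn, a rotation vector about the tool's x, y, z scaled (see below). A call has 1 to 5 rows; each row shifts and turns the pose as measured when the row begins, along the tool's axes as they then stand; what a row does not reach is not made up. The controller multiplies each number of a shift by 0.04 m and each number of a turn by 4 degrees. A row lasts 1/8 s, in which the tool goes at most 62.5 mm and 10.7 degrees, less where a joint would pass 70% of its speed; a pose out of reach is approached as far as the arm can. A call with a number of a shift or a turn outside -1 to 1 is refused whole. A call with a gripper value outside its range is refused whole. The fingers move at their own pace and stop on an object; "newtons" is the grip in N (left out, the last holds). Time passes only in rows, so rows that do not move let the fingers close. It gives the time, the measured TCP pose, the force and the opening at its end, in the units of the state.
- robot.sense(): the state, without advancing time (a new reading comes with each control period).
- robot.get_image(name): name is "side" or "top" or "wrist"; returns (picture, depth): 400x640x3 uint8, red, green, blue; 400x640 float32, m along the optical axis (not along the pixel's ray), 0 where there is no reading.
- robot.get_calibration(name): a dict with "camera_matrix" (3x3 intrinsics, pixels), "k1" (the pictures are not rectified: a ray, as slopes to the right and down, at radius r is drawn at 1 + k1 r^2 times it, then the intrinsics apply), "cam_to_world" (4x4, takes a point from camera to world coordinates); the wrist camera has in their place "tool_from_camera" (4x4, takes a point from camera to tool coordinates, whose origin is the TCP and whose axes are the flange's). Camera axes: x right, y down, z forward; pixel columns grow to the right and rows downward; lengths in m; the calibration is good to about 2 mm. A picture is of the moment at which its call begins: read the wrist's pose just before it. get_calibration takes no time and is no camera call.
- robot.close_job(): hands the job in, once; it reports no verdict.
Trained networks look in the newest picture that a camera, given by its name, has taken for a name from the list of things; names that differ only in an ending like _2 or _b are one class to them, and where a whole thing is asked for, a point or a joint stands for the part that bears it (a point fixed in the world has none). Each returns a list of dicts, best first, with "score" (0 to 1); they miss things now and then, are a little off and sometimes report something else, mostly with a low value. They report only what shows in the picture. A call takes as long as a camera call. They do not tell look-alikes from the thing itself.
- robot.look_for(camera, query): "box" ([left, top, right, bottom] in pixels, round what is visible of it).
- robot.cut_out(camera, query): "region" (400x640 bool, what is visible of it) and "box" ([left, top, right, bottom] in pixels, round what is visible of it).
- robot.spot_point(camera, query): "centre" ([row, column] in pixels: a listed point, or the origin of a listed thing).
The state is a dict: "clock": time; "joints": joint angles; "qd": joint speeds; "tau": joint torques, N m; "position": TCP position; "eef_rot": TCP orientation; "wrist_force": force on the tool from outside, world axes, zero at the start; "moment": the same for the moment, N m; "grip_width": opening from 0.0 (shut) to 1.0 (fully open).
Only numpy, scipy, OpenCV 4.12 (cv2) and the standard library are available. Lean on these libraries where they do the work, as an engineer would, in place of code of your own. Each camera call takes 0.05 s, during which the arm holds its last target. There are 200 camera calls.

### The job

The batch is poured, so put the kit back: stand the dye bottle (red band) in the red-rimmed dock and the drop bottle (green band) in the green-rimmed dock, and lay the marker and the screwdriver in the trays painted with their outlines, the screwdriver's handle on the orange part. Draw the dye bottle straight up out of its light stand so that the stand stays upright where it is, and do not shift the loose gel tub standing among the kit.

Things in the scene. Friction and masses are not known exactly. Their poses are not given: they have to be found in the camera images.
- dye_bottle: Orange-brown round bottle with black cap and red band, 42 mm diameter, 85 mm high, about 45 g; straight solid body up to 50 mm, only the cap above 70 mm (do not grip the cap). Starts upright in the bottle stand, its underside 4 mm above the table. Origin at the centre of its underside, z up.
- drop_bottle: Small dark brown round bottle with white cap and green band, 30 mm diameter, 62 mm high, about 18 g, standing on the table; straight body up to 38 mm (do not grip the cap, above 51 mm). Origin at the centre of its underside, z up.
- marker_mid (a point): Black felt marker with a white band, lying on the table, 132 mm long, 16 mm diameter, 16 g. This point is the middle of its axis (8 mm above what it lies on); x runs along the marker. Either way round will do in its tray.
- screwdriver_grip (a point): Flat screwdriver lying on the table, 190 mm long, orange handle 92 mm long and 28 mm thick, thin steel blade 6 mm thick and 98 mm long; 75 g. This point is the middle of the handle, on the axis (14 mm above what it lies on); x runs along the axis away from the blade, so the blade tip is 144 mm away at -x. The tool can be lifted level by the handle anywhere within 25 mm of this point.
- red_dock: Fixed round dock with a bright red rim and dark floor: outer diameter 78 mm, inner diameter 60 mm, floor 4 mm above the table, rim 10 mm high. Origin at the centre of its underside, z up. Home of the dye bottle.
- green_dock: Fixed round dock with a green rim and dark floor: outer diameter 66 mm, inner diameter 48 mm, floor 4 mm above the table, rim 10 mm high. Origin at the centre of its underside, z up. Home of the drop bottle.
- marker_tray: Fixed white tray 160 x 42 mm (inside 152 x 34 mm) with a black bar 132 x 16 mm painted on its floor, 3.5 mm above the table. Aluminium rim 10 mm high, with no side rails within 38 mm of the middle, so that fingers reach down beside the marker there. Origin at the centre of its underside, x along its length.
- screwdriver_tray: Fixed white tray 216 x 54 mm (inside 208 x 46 mm) with a screwdriver painted on its floor, 3.5 mm above the table: a wide orange handle bar on the +x half (its middle at x = +49 mm, where the middle of the handle belongs) and a narrow dark blade on the -x half. Aluminium rim 10 mm high; no side rails from x = +10 to +80 mm, so that fingers reach down beside the handle there. Origin at the centre of its underside, x along its length towards the handle end.
- bottle_stand: Light (50 g) loose white round cup, 66 mm diameter, 26 mm high, bore about 47 mm, floor 4 mm above the table, in which the dye bottle stands. Stays where it is. Origin at the centre of its underside, z up.
- gel_tub: Loose open pink tub of set gel, 96 mm diameter at the rim, 55 mm high; a bystander that must stay where it is. Origin at the centre of its underside.
Mind the look-alikes: they are no part of the job. What is shaped like the dye_bottle but yellow is not meant.

How it is judged:
At the end, for the whole second after the job is handed in: Bottles upright on the floors of their docks (within 14 mm of centre); screwdriver flat in its tray, handle on the orange half (15 mm, 0.15 rad), marker flat in its tray (16 mm, 0.2 rad); stand upright and, like the tub, within 25 mm of where it was; all released and at rest (horizontal distance between dye_bottle and red_dock below 0.014 m and z of dye_bottle in the frame of red_dock below 0.009 m and angle between each of dye_bottle, drop_bottle's own z axis and vertical below 0.12 rad and linear speed of each of dye_bottle, drop_bottle below 0.02 m/s and horizontal distance between drop_bottle and green_dock below 0.014 m and z of drop_bottle in the frame of green_dock below 0.009 m and x of screwdriver_grip in the frame of screwdriver_tray between 0.034 and 0.064 m and y of screwdriver_grip in the frame of screwdriver_tray between -0.014 and 0.014 m and z of screwdriver_grip in the frame of screwdriver_tray below 0.023 m and angle between the x axis of screwdriver_grip and the x axis of screwdriver_tray, either way round below 0.15 rad and x of screwdriver_tray in the frame of screwdriver_grip below -0.02 m and horizontal distance between marker_mid and marker_tray below 0.016 m and z of marker_mid in the frame of marker_tray below 0.016 m and angle between the x axis of marker_mid and the x axis of marker_tray, either way round below 0.2 rad and angle between bottle_stand's own z axis and vertical below 0.1 rad and distance of each of bottle_stand, gel_tub from where it was at the start of the episode below 0.025 m); the robot touches nothing.
It fails at once if the bottle stand is tipped (0.3 rad) or shifted over 40 mm (angle between bottle_stand's own z axis and vertical above 0.3 rad or distance of bottle_stand from where it was at the start of the episode above 0.04 m).
It fails at once if the gel tub is shifted over 40 mm or tipped (distance of gel_tub from where it was at the start of the episode above 0.04 m or angle between gel_tub's own z axis and vertical above 0.3 rad).
It also fails if it takes over 106 s, if anything falls off the work surface, if the arm or the gripper's body presses on something with over 40 N, if the wrist force passes 120 N, or if a joint passes its speed limit or range.

## Working session

There is one attempt and no reset: what is moved stays moved. The work goes in short steps, Python scripts to look and compute and a tool call to move; the robot and the scene stay as the last step left them, time stands still between calls to the robot, and variables do not carry over. Pictures are saved under pics/ and viewed, about 12 in all and at most 16, crops included, and the job is handed in when it is done.

Besides the shell and the picture viewer there is one more tool, called after "Request:" by a JSON object that holds its "op" and its "data". arm_command: Moves the arm, as the interface text tells. Its arguments: {"type":"object","properties":{"commands":{"type":"array","items":{"type":"number","minimum":-1,"maximum":1}},"newtons":{"type":"number"}},"required":["commands"]}

```bash
mkdir -p pics; ls; cat > h.py <<'E'
import numpy as np,cv2,sys
from cell import robot
from scipy.spatial.transform import Rotation as R
def cam(name):
    c=robot.get_calibration(name)
    if name=="wrist":
        s=robot.sense(); T=np.eye(4); T[:3,:3]=R.from_rotvec(s["eef_rot"]).as_matrix(); T[:3,3]=s["position"]
        T=T@np.array(c["tool_from_camera"])
    else: T=np.array(c["cam_to_world"])
    return np.array(c["camera_matrix"]),c["k1"],T
def rays(c,uv):
    K,k,T=c; uv=np.atleast_2d(uv).astype(float)
    d=(uv-[K[0,2],K[1,2]])/[K[0,0],K[1,1]]; p=d.copy()
    for _ in range(10): p=d/(1+k*(p**2).sum(1,keepdims=True))
    return np.c_[p,np.ones(len(p))]
def at_z(c,uv,z):
    r=rays(c,uv)@c[2][:3,:3].T; o=c[2][:3,3]
    return o+r*((z-o[2])/r[:,2:])
def at_depth(c,uv,d):
    return (rays(c,uv)*np.asarray(d).reshape(-1,1))@c[2][:3,:3].T+c[2][:3,3]
def cloud(c,dep,mask):
    v,u=np.nonzero(mask&(dep>0)); return at_depth(c,np.c_[u,v],dep[v,u])
def save(n,im): cv2.imwrite("pics/"+n,im[:,:,::-1])
E
python3 - <<'E'
from h import *
for n in("top","side"):
    im,d=robot.get_image(n); save(n+"0.png",im); np.save(n+"d.npy",d)
    print(n,cam(n)[2].round(3).tolist())
    print(cam(n)[0].tolist(),cam(n)[1])
    for q in["dye_bottle","drop_bottle","marker_mid","screwdriver_grip","red_dock","green_dock","marker_tray","screwdriver_tray","bottle_stand","gel_tub"]:
        print(q,[(round(x["score"],2),np.round(x["box"]).tolist()) for x in robot.look_for(n,q)][:3],[(round(x["score"],2),np.round(x["centre"]).tolist()) for x in robot.spot_point(n,q)][:3])
print(robot.sense())
E
```

```text
pics
top [[0.032, -0.974, 0.223, 0.276], [-0.999, -0.032, 0.001, 0.022], [0.006, -0.223, -0.975, 1.058], [0.0, 0.0, 0.0, 1.0]]
[[373.83387761599965, 0.0, 318.09422539756383], [0.0, 373.83387761599965, 194.83497810376932], [0.0, 0.0, 1.0]] -0.05540762960873242
dye_bottle [(0.83, [422.0, 145.0, 440.0, 163.0]), (0.76, [297.0, 240.0, 316.0, 262.0]), (0.45, [252.0, 181.0, 309.0, 200.0])] [(0.7, [250.0, 303.0]), (0.56, [157.0, 427.0])]
drop_bottle [(0.51, [380.0, 155.0, 395.0, 169.0]), (0.4, [415.0, 150.0, 444.0, 172.0])] [(0.61, [160.0, 388.0])]
marker_mid [(0.76, [241.0, 226.0, 290.0, 233.0])] [(0.76, [229.0, 264.0])]
screwdriver_grip [(0.87, [381.0, 228.0, 444.0, 242.0])] [(0.55, [235.0, 401.0])]
red_dock [(0.73, [193.0, 162.0, 219.0, 187.0])] [(0.94, [175.0, 206.0])]
green_dock [(0.64, [188.0, 207.0, 214.0, 229.0]), (0.61, [380.0, 153.0, 390.0, 168.0])] [(0.69, [217.0, 198.0])]
marker_tray [(0.91, [250.0, 183.0, 309.0, 195.0])] []
screwdriver_tray [(0.75, [381.0, 190.0, 453.0, 213.0])] [(0.6, [203.0, 417.0]), (0.26, [218.0, 197.0])]
bottle_stand [(0.74, [416.0, 149.0, 444.0, 170.0])] [
[... 1111 characters left out ...]

gel_tub [(0.64, [272.0, 198.0, 311.0, 237.0])] []
{'clock': 2.1, 'joints': array([-1.34966998e+00,  9.11010786e-02,  1.23071337e+00,  2.80429450e-06,
        1.81977791e+00, -5.66901520e-02]), 'qd': array([-0.00034568,  0.00013551, -0.00031636,  0.00061322, -0.00013344,
        0.00098111]), 'tau': array([ 1.82728722e-04, -4.58458006e+01, -4.18082821e+01, -1.12267653e-04,
        8.48573727e-04, -2.32647812e-05]), 'position': array([ 0.1645626 , -0.57700955,  0.23126701]), 'eef_rot': array([3.11133184e+00, 4.34992144e-01, 4.29242608e-06]), 'wrist_force': array([-0.32686846, -0.52737451, -0.41799316]), 'moment': array([ 0.04518397, -0.01263289,  0.04701778]), 'grip_width': 1.000031167352167}
```

```bash
python3 -c "
from h import *
print(robot.get_calibration('wrist'))"
```

```text
{'camera_matrix': array([[290.38767304,   0.        , 316.5921798 ],
       [  0.        , 290.38767304, 194.23681902],
       [  0.        ,   0.        ,   1.        ]]), 'k1': -0.0013192454507176372, 'tool_from_camera': array([[-4.09595932e-05, -9.59493377e-01, -2.81731181e-01,
         7.12489894e-02],
       [ 9.99999590e-01, -2.94171915e-04,  8.56477535e-04,
         7.47829080e-04],
       [-9.04661923e-04, -2.81731030e-01,  9.59492995e-01,
        -1.43940602e-01],
       [ 0.00000000e+00,  0.00000000e+00,  0.00000000e+00,
         1.00000000e+00]])}
```

View pics/top0.png

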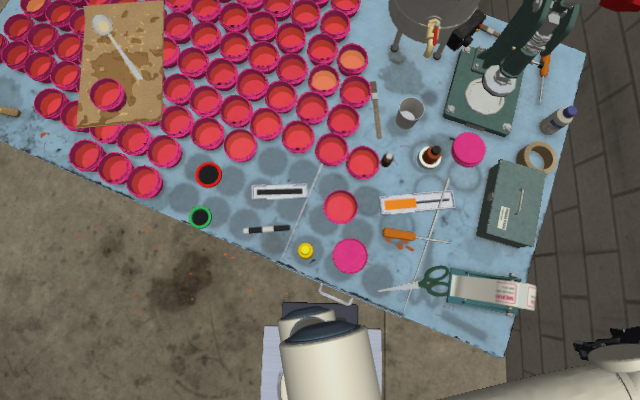

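View pics/side0.png

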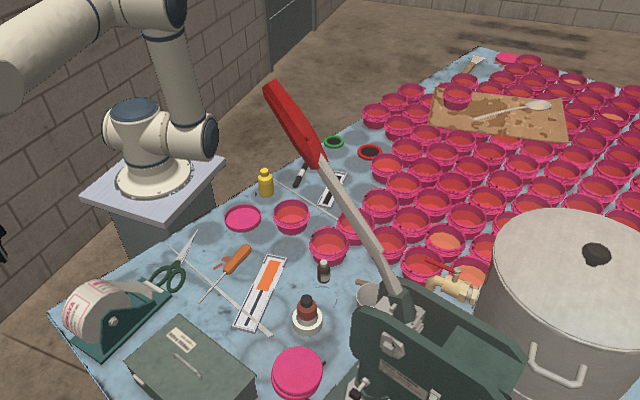

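```bash
python3 - <<'E'
from h import *
im=cv2.imread("pics/top0.png")[130:280,180:470]; cv2.imwrite("pics/top_c.png",cv2.resize(im,None,fx=2.75,fy=2.75,interpolation=cv2.INTER_CUBIC))
c=cam("top"); d=np.load("topd.npy")
for n,u,z in[("dye",(431,153),.089),("drop",(387,160),.062),("mark",(266,229.5),.008),("sd handle",(399,235),.014),("sd tip",(449,242),.003),("red",(207,175),.01),("green",(200.5,217),.01),("mtray",(279.5,191),.01),("mt l",(252,191),.01),("mt r",(307,191),.01),("st l",(381,205),.01),("st r",(453,200),.01),("stand",(430,157),.026),("tub",(340,207),.055),("lid",(350,256),.0),("yellow",(305,250),.085),("tub2",(362,162),.055)]:
    print(n,at_z(c,u,z)[0].round(3),"depthpt",at_depth(c,u,d[int(u[1]),int(u[0])])[0].round(3))
E
```

```text
dye [ 0.626 -0.283  0.089] depthpt [ 0.631 -0.288  0.073]
drop [ 0.61  -0.166  0.062] depthpt [ 0.614 -0.169  0.05 ]
mark [0.411 0.167 0.008] depthpt [0.41  0.166 0.016]
sd handle [ 0.406 -0.207  0.014] depthpt [ 0.405 -0.204  0.027]
sd tip [ 0.392 -0.353  0.003] depthpt [ 0.391 -0.35   0.011]
red [0.564 0.35  0.01 ] depthpt [0.565 0.351 0.006]
green [0.44  0.356 0.01 ] depthpt [0.44  0.357 0.008]
mtray [0.523 0.135 0.01 ] depthpt [0.524 0.136 0.005]
mt l [0.521 0.214 0.01 ] depthpt [0.52  0.214 0.012]
mt r [0.526 0.056 0.01 ] depthpt [0.525 0.056 0.011]
st l [ 0.492 -0.158  0.01 ] depthpt [ 0.492 -0.158  0.009]
st r [ 0.513 -0.367  0.01 ] depthpt [ 0.513 -0.367  0.01 ]
stand [ 0.636 -0.3    0.026] depthpt [ 0.622 -0.287  0.066]
tub [ 0.473 -0.038  0.055] depthpt [ 0.477 -0.039  0.033]
lid [ 0.345 -0.072  0.   ] depthpt [ 0.345 -0.071  0.004]
yellow [0.351 0.053 0.085] depthpt [0.351 0.053 0.085]
tub2 [ 0.604 -0.097  0.055] depthpt [ 0.61  -0.099  0.035]
```

View pics/top_c.png

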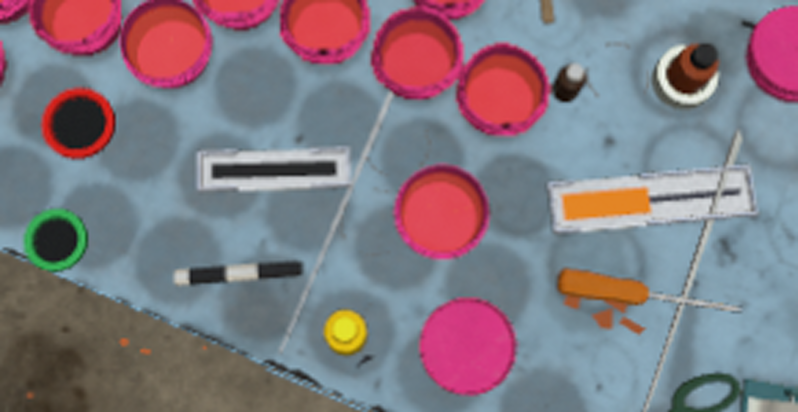

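```bash
python3 - <<'E'
from h import *
c=cam("top"); d=np.load("topd.npy"); im=cv2.imread("pics/top0.png")
K,k,T=c
H,W=d.shape; vv,uu=np.mgrid[:H,:W]
P=at_depth(c,np.c_[uu.ravel(),vv.ravel()],d.ravel()).reshape(H,W,3)
for (a,b) in [((321.5,165),(284,257)),((448.5,179),(417,272))]:
    for t in np.linspace(0,1,12):
        u=a[0]+t*(b[0]-a[0]); v=a[1]+t*(b[1]-a[1]); v=int(round(v)); us=range(int(u)-4,int(u)+6)
        j=max(us,key=lambda q:P[v,q,2]); print((j,v),P[v,j].round(3),im[v,j],"med",np.median(P[v,list(us),2]).round(3))
# side: lines
E
python3 - <<'E'
import sys; sys.path.insert(0,'.')
from h import *
c=cam("side"); d=np.load("sided.npy")
# heights in the arm's work region: max z map on 4cm grid
H,W=d.shape; vv,uu=np.mgrid[:H,:W]
A=[]
for n in("top","side"):
    c=cam(n); d=np.load(f"{n}d.npy"); m=d>0
    A.append(at_depth(c,np.c_[uu[m],vv[m]],d[m]))
P=np.vstack(A)
print("cols y:",[round(y,2) for y in np.arange(.5,-.6,-.05)])
for x in np.arange(.75,.2,-.05):
    print(round(x,2),[int(1000*max([0]+list(P[(abs(P[:,0]-x)<.025)&(abs(P[:,1]-y)<.025),2]))) for y in np.arange(.5,-.6,-.05)])
E
```

```text
(321, 165) [0.608 0.018 0.003] [177 175 171] med 0.001
(318, 173) [0.582 0.026 0.005] [174 170 163] med 0.001
(310, 182) [0.554 0.048 0.005] [137 128 108] med 0.002
(307, 190) [0.528 0.056 0.011] [179 169 156] med 0.001
(308, 198) [0.506 0.052 0.006] [162 153 138] med 0.002
(303, 207) [0.479 0.066 0.006] [165 162 155] med 0.002
(306, 215) [0.457 0.056 0.004] [160 147 125] med 0.002
(296, 224) [0.43  0.084 0.003] [175 169 160] med 0.0
(293, 232) [0.407 0.091 0.003] [169 161 149] med -0.0
(287, 240) [0.383 0.107 0.005] [129 120 105] med 0.001
(285, 249) [0.358 0.111 0.004] [160 155 147] med 0.001
(285, 257) [0.336 0.11  0.003] [166 153 130] med 0.0
(447, 179) [ 0.576 -0.353  0.009] [127 130 127] med 0.001
(445, 187) [ 0.552 -0.346  0.008] [166 170 168] med 0.001
(442, 196) [ 0.525 -0.336  0.007] [166 169 167] med 0.004
(439, 204) [ 0.5   -0.326  0.008] [145 147 147] med 0.004
(436, 213) [ 0.474 -0.317  0.007] [147 151 150] med 0.002
(433, 221) [ 0.45  -0.307  0.009] [107 109 108] med 0.001
(431, 230) [ 0.424 -0.301  0.007] [180 185 182] med 0.001
(425, 238) [ 0.4   -0.279  0.018] [177 
[... 930 characters left out ...]
 55]
0.6 [61, 62, 58, 15, 56, 57, 59, 7, 7, 61, 60, 60, 43, 67, 63, 30, 86, 27, 34, 87, 89, 89]
0.55 [60, 59, 15, 14, 14, 6, 15, 12, 14, 14, 6, 61, 60, 60, 7, 16, 14, 16, 5, 89, 106, 103]
0.5 [62, 63, 7, 6, 6, 6, 14, 13, 16, 13, 58, 58, 56, 14, 11, 14, 15, 15, 5, 89, 110, 104]
0.45 [5, 5, 15, 14, 10, 6, 6, 6, 12, 6, 59, 58, 57, 19, 18, 6, 10, 7, 5, 91, 107, 89]
0.4 [0, 0, 16, 14, 6, 18, 21, 20, 20, 55, 5, 19, 21, 30, 32, 29, 18, 16, 6, 88, 90, 89]
0.35 [0, 0, 0, 0, 0, 4, 7, 6, 5, 90, 17, 21, 19, 5, 9, 10, 8, 10, 5, 6, 5, 7]
0.3 [0, 0, 0, 0, 0, 0, 0, 11, 10, 7, 7, 19, 19, 6, 4, 15, 14, 43, 100, 138, 139, 121]
0.25 [0, 0, 0, 0, 0, 0, 0, 0, 0, 0, 535, 7, 8, 8, 9, 15, 14, 48, 107, 141, 141, 122]
```

```bash
cat >> h.py <<'E'
def plan(pos,yaw,step=0.038,dz=3.8):
    """rows (tool-frame units) to bring TCP to pos, tool-y to world angle yaw deg (mod 180), pointing down"""
    s=robot.sense(); p=np.array(s["position"]); M=R.from_rotvec(s["eef_rot"]).as_matrix()
    cur=np.degrees(np.arctan2(M[1,1],M[0,1])); dy=(yaw-cur+90)%180-90
    pos=np.array(pos); a=np.radians(yaw if abs(((cur+dy-yaw)+180)%360-180)<1 else yaw+180)
    y=np.array([np.cos(a),np.sin(a),0]); z=np.array([0,0,-1.]); G=np.c_[np.cross(y,z),y,z]
    n=max(1,int(np.ceil(np.abs(M.T@(pos-p)).max()/step)),int(np.ceil(abs(dy)/dz)))
    n=max(n,int(np.ceil(np.linalg.norm(pos-p)/0.05)))
    rel=R.from_matrix(M.T@G).as_rotvec()
    print("pos",p.round(4),"yaw",cur.round(1),"tilt",np.round(np.degrees(np.arccos(-M[2,2])),2),"F",np.round(s["wrist_force"],1),"grip",round(s["grip_width"],3),"t",round(s["clock"],2),"n",n)
    for i in range(n):
        Mi=M@R.from_rotvec(rel*i/n).as_matrix()
        print(np.r_[(Mi.T@(pos-p)/n/0.04),np.degrees(rel)/n/4].round(2).tolist())
E
python3 - <<'E'
from h import *
vv,uu=np.mgrid[:400,:640]
for n in("top","side"):
    c=cam(n); d=np.load(n+"d.npy"); m=d>0
    P=at_depth(c,np.c_[uu[m],vv[m]],d[m])
    for lo,hi in[(.15,.25),(.25,.35),(.35,.45),(.45,.55),(.55,.65),(.65,.9)]:
        q=P[(P[:,2]>lo)&(P[:,2]<hi)&(P[:,0]>.2)&(P[:,0]<1.0)&(abs(P[:,1])<.6)]
        if len(q): print(n,lo,len(q),q[:,:2].min(0).round(2),q[:,:2].max(0).round(2))
plan([.48,-.25,.30],0)
E
```

```text
top 0.15 3705 [ 0.2  -0.53] [1.   0.08]
top 0.25 2079 [ 0.79 -0.53] [ 0.99 -0.2 ]
top 0.35 1728 [ 0.2  -0.58] [ 0.91 -0.43]
top 0.45 433 [ 0.2  -0.47] [0.83 0.05]
top 0.55 1716 [ 0.2  -0.44] [0.74 0.05]
side 0.15 2522 [ 0.2  -0.53] [0.96 0.08]
side 0.25 4323 [ 0.2  -0.54] [1.   0.03]
side 0.35 16500 [ 0.2  -0.55] [1.   0.03]
side 0.45 2486 [ 0.2  -0.48] [0.84 0.04]
side 0.55 2524 [ 0.2  -0.45] [ 0.75 -0.04]
pos [ 0.1646 -0.577   0.2313] yaw -74.1 tilt 0.0 F [-0.3 -0.5 -0.4] grip 1.0 t 2.1 n 20
[0.49, -0.28, -0.09, 0.0, -0.0, -0.93]
[0.51, -0.25, -0.09, 0.0, -0.0, -0.93]
[0.52, -0.22, -0.09, 0.0, -0.0, -0.93]
[0.54, -0.18, -0.09, 0.0, -0.0, -0.93]
[0.55, -0.15, -0.09, 0.0, -0.0, -0.93]
[0.56, -0.11, -0.09, 0.0, -0.0, -0.93]
[0.56, -0.08, -0.09, 0.0, -0.0, -0.93]
[0.57, -0.04, -0.09, 0.0, -0.0, -0.93]
[0.57, -0.0, -0.09, 0.0, -0.0, -0.93]
[0.57, 0.03, -0.09, 0.0, -0.0, -0.93]
[0.56, 0.07, -0.09, 0.0, -0.0, -0.93]
[0.56, 0.1, -0.09, 0.0, -0.0, -0.93]
[0.55, 0.14, -0.09, 0.0, -0.0, -0.93]
[0.54, 0.18, -0.09, 0.0, -0.0, -0.93]
[0.53, 0.21, -0.09, 0.0, -0.0, -0.93]
[0.51, 0.24, -0.09, 0.0, -0.0, -0.93]
[0.5, 0.28, -0.09, 0.0, -0.0, -0.93]
[0.48, 0.31, -0.09, 0.0, -0.0, -0.93]
[0.46, 0.34, -0.09, 0.0, -0.0, -0.93]
[0.43, 0.37, -0.09, 0.0, -0.0, -0.93]
```

Request:
{"op": "arm_command", "data": {"commands": [1, 0.49, -0.28, -0.2, 0, 0, -0.93, 1, 0.51, -0.25, -0.2, 0, 0, -0.93, 1, 0.52, -0.22, -0.2, 0, 0, -0.93, 1, 0.54, -0.18, -0.2, 0, 0, -0.93, 1, 0.55, -0.15, -0.2, 0, 0, -0.93]}}

```text
clock: 2.72
position: [0.2482, -0.489, 0.2745]
eef_rot: [2.989, 0.965, 0.002]
wrist_force: [0.7, -0.1, 0.6]
grip_width: 0.999
```

Request:
{"op": "arm_command", "data": {"commands": [1, 0.56, -0.11, -0.1, 0, 0, -0.93, 1, 0.56, -0.08, -0.1, 0, 0, -0.93, 1, 0.57, -0.04, -0.1, 0, 0, -0.93, 1, 0.57, 0, -0.1, 0, 0, -0.93, 1, 0.57, 0.03, -0.1, 0, 0, -0.93]}}

```text
clock: 3.35
position: [0.3312, -0.3952, 0.3008]
eef_rot: [2.765, 1.474, 0.004]
wrist_force: [0.7, -0.5, -0.5]
grip_width: 1.0
```

Request:
{"op": "arm_command", "data": {"commands": [1, 0.56, 0.07, -0.05, 0, 0, -0.93, 1, 0.56, 0.1, -0.05, 0, 0, -0.93, 1, 0.55, 0.14, 0, 0, 0, -0.93, 1, 0.54, 0.18, 0, 0, 0, -0.93, 1, 0.53, 0.21, 0, 0, 0, -0.93]}}

```text
clock: 3.98
position: [0.4091, -0.2981, 0.3104]
eef_rot: [2.456, 1.933, 0.004]
wrist_force: [-0.2, -0.1, 0.2]
grip_width: 0.997
```

Request:
{"op": "arm_command", "data": {"commands": [1, 0.51, 0.24, 0, 0, 0, -0.93, 1, 0.5, 0.28, 0, 0, 0, -0.93, 1, 0.48, 0.31, 0, 0, 0, -0.93, 1, 0.46, 0.34, 0, 0, 0, -0.93, 1, 0.43, 0.37, 0, 0, 0, -0.93]}}

```text
clock: 4.6
position: [0.4826, -0.198, 0.3154]
eef_rot: [2.072, 2.331, 0.003]
wrist_force: [0.1, 0.5, 0.6]
grip_width: 0.993
```

```bash
cat > look.py <<'E'
from h import *
n=sys.argv[1]
c=cam("wrist"); im,d=robot.get_image("wrist"); save(n+".png",im); np.savez(n+".npz",d=d,K=c[0],k=c[1],T=c[2])
for q in sys.argv[2:]:
    for x in robot.cut_out("wrist",q)[:2]:
        m=x["region"]; P=cloud(c,d,m); s=robot.spot_point("wrist",q)
        if len(P)<20: continue
        (cu,cv),(w,h),a=cv2.minAreaRect(P[:,:2].astype(np.float32))
        print(q,round(x["score"],2),np.round(x["box"]),"rect c",np.round((cu,cv),4),"wh",np.round((w,h),3),"ang",round(a,1),"z90",np.percentile(P[:,2],95).round(3),"spot",[np.round(t["centre"]).tolist() for t in s[:2]])
plan([float(t) for t in "0.48 -.25 .3".split()],0)
E
python3 look.py w1 dye_bottle drop_bottle screwdriver_grip screwdriver_tray bottle_stand gel_tub
```

```text
dye_bottle 0.85 [388. 214. 423. 251.] rect c [ 0.591  -0.2412] wh [0.04  0.172] ang 36.6 z90 0.089 spot [[224.0, 396.0]]
drop_bottle 0.97 [397. 139. 421. 161.] rect c [ 0.6199 -0.1732] wh [0.03  0.026] ang 73.6 z90 0.064 spot [[148.0, 403.0]]
screwdriver_grip 0.89 [249. 123. 277. 234.] rect c [ 0.403  -0.2533] wh [0.183 0.026] ang 83.2 z90 0.029 spot [[153.0, 263.0]]
screwdriver_tray 0.58 [304. 124. 339. 257.] rect c [ 0.5034 -0.2645] wh [0.054 0.216] ang 7.0 z90 0.012 spot [[192.0, 319.0], [41.0, 320.0]]
bottle_stand 0.82 [379. 203. 421. 245.] rect c [ 0.6348 -0.2947] wh [0.069 0.054] ang 32.3 z90 0.029 spot [[223.0, 396.0]]
gel_tub 0.75 [282.   0. 362.  75.] rect c [ 0.476  -0.0391] wh [0.095 0.1  ] ang 7.1 z90 0.054 spot [[40.0, 318.0]]
pos [ 0.482  -0.2006  0.3144] yaw 6.4 tilt 1.24 F [ 1.1 -0.1  0.1] grip 0.997 t 5.25 n 2
[-0.61, -0.1, 0.19, 0.12, 0.1, 0.79]
[-0.61, -0.06, 0.18, 0.12, 0.1, 0.79]
```

View pics/w1.png

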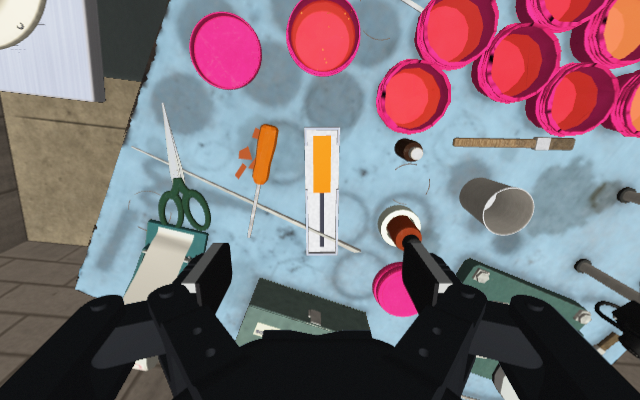

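```bash
python3 - <<'E'
from h import *
f=np.load("w1.npz"); d=f["d"]; c=(f["K"],float(f["k"]),f["T"]); im=cv2.imread("pics/w1.png"); hsv=cv2.cvtColor(im,cv2.COLOR_BGR2HSV)
vv,uu=np.mgrid[:400,:640]; P=at_depth(c,np.c_[uu.ravel(),vv.ravel()],np.maximum(d,1e-3).ravel()).reshape(400,640,3)
def box(l,t,r,b): m=np.zeros((400,640),bool); m[t:b,l:r]=True; return m
org=(hsv[...,0]>5)&(hsv[...,0]<20)&(hsv[...,1]>150)&(hsv[...,2]>100)
h=P[box(249,118,285,190)&(P[...,2]>.012)&(P[...,2]<.04)&org]; r=cv2.minAreaRect(h[:,:2].astype(np.float32)); print("handle",np.round(r[0],4),np.round(r[1],3),r[2],h[:,2].max())
b=P[box(243,190,262,240)&(P[...,2]>.011)&(P[...,2]<.03)]; r=cv2.minAreaRect(b[:,:2].astype(np.float32)); print("blade",len(b),np.round(r[0],4),np.round(r[1],3),r[2])
t=P[box(310,132,334,195)&org]; r=cv2.minAreaRect(t[:,:2].astype(np.float32)); print("orange bar",np.round(r[0],4),np.round(r[1],3),r[2],t[:,2].mean())
cap=P[box(385,205,430,252)&(P[...,2]>.075)]; print("dye cap",len(cap),cap[:,:2].mean(0).round(4),cap.min(0).round(3),cap.max(0).round(3))
s=P[box(372,198,430,252)&(P[...,2]>.02)&(P[...,2]<.03)&(hsv[...,1]<60)]; cc,rr=cv2.minEnclosingCircle(s[:,:2].astype(np.float32)); print("stand",np.round(cc,4),rr)
cap=P[box(390,135,425,165)&(P[...,2]>.055)]; print("drop cap",len(cap),cap[:,:2].mean(0).round(4),cap.min(0).round(3),cap.max(0).round(3))
db=P[box(390,135,425,165)&(P[...,2]>.01)]; print("drop all",db.min(0).round(3),db.max(0).round(3))
# nearby heights around dye bottle
g=P[(abs(P[...,0]-.63)<.09)&(abs(P[...,1]+.29)<.09)&(d>0)]
E
```

```text
handle [ 0.4085 -0.208 ] [0.091 0.028] 84.70960998535156 0.030992833610028525
blade 173 [ 0.3952 -0.3078] [0.086 0.006] 82.87073516845703
orange bar [ 0.4944 -0.1924] [0.027 0.138] 7.8082756996154785 0.00688080395595471
dye cap 319 [ 0.5651 -0.224 ] [ 0.472 -0.308  0.076] [ 0.646 -0.126  0.457]
stand [ 0.6357 -0.3005] 0.03283322602510452
drop cap 152 [ 0.6176 -0.1725] [ 0.472 -0.182  0.055] [ 0.63  -0.126  0.457]
drop all [ 0.472 -0.188  0.01 ] [ 0.635 -0.126  0.457]
```

```bash
python3 - <<'E'
from h import *
f=np.load("w1.npz"); d=f["d"]; c=(f["K"],float(f["k"]),f["T"]); im=cv2.imread("pics/w1.png")
vv,uu=np.mgrid[:400,:640]; P=at_depth(c,np.c_[uu.ravel(),vv.ravel()],np.maximum(d,1e-3).ravel()).reshape(400,640,3)
print((P[128:180:3,236:262:2,2]*1000).astype(int)); print(P[155,240],P[172,240])
cv2.imwrite("pics/w1c.png",cv2.resize(im[110:250,225:435],None,fx=3.8,fy=3.8,interpolation=cv2.INTER_CUBIC))
plan([.407,-.207,.12],-7.5)
E
```

```text
[[ 1  0  0  0  1  0  1  1  0  1  6  1 18]
 [ 1  0  0  1  2  0  1  1  1  7  5  7 23]
 [ 1  1  1  1  1  0  1  1  0  8  6  5 25]
 [ 0  1  0  1  0  1  2  1  6  7  5 17 24]
 [-1  1  2  1  0  1  0  1  2  2  1 24 26]
 [ 0  1  1  1  2  0  1  0  2  0  0 24 28]
 [ 0  0  1  0  1  0  1  0  0  2  0 25 26]
 [ 2  0  0  5  6  5  7  1  1  2 15 24 26]
 [ 0  0  5  5  5  6  6  1  1  1 18 25 29]
 [ 0  0  4  7  6  5  4  4  1  2 20 27 27]
 [ 1  1  5  6  6  6  6  5  1  1 22 25 27]
 [ 0  0  0  1  0  0  0  1  0  5 21 24 26]
 [ 0  0  2  6  3  1  0  1  6  7 22 25 26]
 [ 2  0  6  5  7  5  4  4  5 17 24 25 25]
 [ 0  7  6  6  6  1  0  2  1 21 25 27 27]
 [ 5  6  7  6  1  1  2  1  1 20 26 24 26]
 [ 7  6  7  0  1  1  2  1 16 23 26 27 26]
 [ 0  7  0  0  0  1  1  0  1 23 25 24 25]]
[ 0.36896681 -0.21484494  0.00460584] [ 0.37058888 -0.24147583  0.00698391]
pos [ 0.482  -0.2006  0.3144] yaw 6.4 tilt 1.24 F [ 1.1 -0.1  0.1] grip 0.997 t 5.25 n 6
[0.02, -0.33, 0.8, 0.04, 0.03, 0.58]
[0.01, -0.32, 0.81, 0.04, 0.03, 0.58]
[-0.01, -0.32, 0.81, 0.04, 0.03, 0.58]
[-0.02, -0.32, 0.81, 0.04, 0.03, 0.58]
[-0.04, -0.32, 0.81, 0.04, 0.03, 0.58]
[-0.05, -0.31, 0.81, 0.04, 0.03, 0.58]
```

View pics/w1c.png

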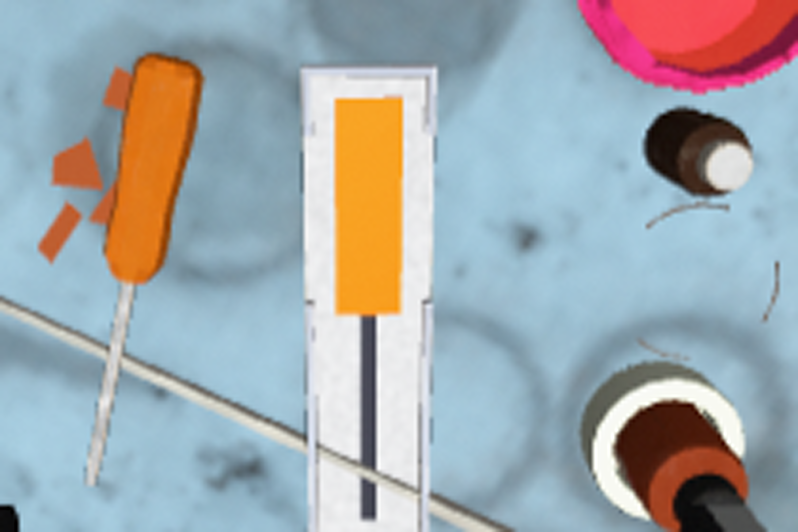

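Request:
{"op": "arm_command", "data": {"commands": [1, 0.02, -0.4, 0.85, 0.04, 0.03, 0.7, 1, 0.01, -0.4, 0.85, 0.04, 0.03, 0.7, 1, 0, -0.4, 0.85, 0.04, 0.03, 0.7, 1, -0.02, -0.4, 0.85, 0.04, 0.03, 0.7, 1, -0.04, -0.35, 0.85, 0.04, 0.03, 0.6]}}

```text
clock: 5.88
position: [0.4055, -0.206, 0.1416]
eef_rot: [2.359, 2.06, 0.005]
wrist_force: [-0.8, 0.4, -0.0]
grip_width: 0.996
```

```bash
python3 -c "
from h import *
plan([.407,-.207,.06],-7.5)"
```

```text
pos [ 0.4055 -0.206   0.1416] yaw -7.7 tilt 0.61 F [-0.8  0.4 -0. ] grip 0.996 t 5.88 n 3
[-0.0, 0.01, 0.68, 0.05, 0.02, -0.02]
[-0.01, 0.01, 0.68, 0.05, 0.02, -0.02]
[-0.01, 0.01, 0.68, 0.05, 0.02, -0.02]
```

Request:
{"op": "arm_command", "data": {"commands": [1, 0, 0.01, 0.85, 0.05, 0.02, 0, 1, 0, 0.01, 0.85, 0.05, 0.02, 0, 1, 0, 0.01, 0.85, 0.05, 0.02, 0, 1, 0, 0.01, 0.6, 0.05, 0.02, 0, 1, 0, 0, 0, 0, 0, 0]}}

```text
clock: 6.5
position: [0.4043, -0.2064, 0.0089]
eef_rot: [-2.364, -2.057, 0.005]
wrist_force: [-0.6, -0.5, 0.4]
grip_width: 1.003
```

```bash
python3 look.py w2; python3 - <<'E'
from h import *
plan([.407,-.207,.004],-7.5)
E
```

```text
pos [ 0.4051 -0.2068  0.0103] yaw -7.9 tilt 0.39 F [ 0.2  0.  -0.1] grip 0.998 t 6.55 n 8
[-0.1, 0.24, -0.91, -0.01, -0.0, -0.25]
[-0.1, 0.24, -0.91, -0.01, -0.0, -0.25]
[-0.11, 0.24, -0.91, -0.01, -0.0, -0.25]
[-0.11, 0.24, -0.91, -0.01, -0.0, -0.25]
[-0.12, 0.24, -0.91, -0.01, -0.0, -0.25]
[-0.12, 0.24, -0.91, -0.01, -0.0, -0.25]
[-0.13, 0.24, -0.91, -0.01, -0.0, -0.25]
[-0.13, 0.24, -0.91, -0.01, -0.0, -0.25]
pos [ 0.4051 -0.2068  0.0103] yaw -7.9 tilt 0.39 F [ 0.2  0.  -0.1] grip 0.998 t 6.55 n 1
[0.0, 0.05, 0.16, -0.09, -0.03, -0.11]
```

View pics/w2.png

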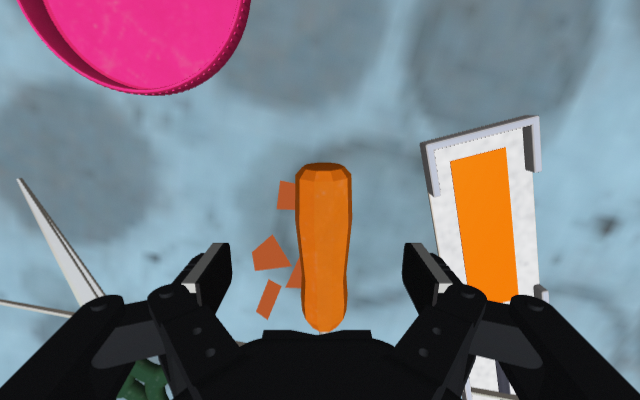

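Request:
{"op": "arm_command", "data": {"commands": [1, 0, 0.04, 0.16, -0.09, -0.03, -0.1, 0, 0, 0, 0, 0, 0, 0, 0, 0, 0, 0, 0, 0, 0, 0, 0, 0, 0, 0, 0, 0, 0, 0, 0, 0, 0, 0, 0], "newtons": 50}}

```text
clock: 7.18
position: [0.4092, -0.2086, 0.0083]
eef_rot: [2.356, 2.066, 0.004]
wrist_force: [-0.5, -0.3, -0.9]
grip_width: 0.294
```

Request:
{"op": "arm_command", "data": {"commands": [0, 0, 0, 0, 0, 0, 0, 0, 0, 0, 0, 0, 0, 0, 0, 0, 0, 0, 0, 0, 0, 0, 0, 0, -0.3, 0, 0, 0, 0, 0, 0, -0.5, 0, 0, 0]}}

```text
clock: 7.8
position: [0.4077, -0.2077, 0.0396]
eef_rot: [2.36, 2.069, 0.002]
wrist_force: [0.6, -0.3, -0.3]
grip_width: 0.296
```

```bash
python3 -c "
from h import *
plan([.4975,-.2148,.07],6.5)"
```

```text
pos [ 0.4077 -0.2077  0.0396] yaw -7.5 tilt 0.21 F [ 0.6 -0.3 -0.3] grip 0.296 t 7.8 n 4
[0.03, 0.56, -0.19, 0.01, 0.01, -0.88]
[-0.01, 0.56, -0.19, 0.01, 0.01, -0.88]
[-0.04, 0.56, -0.19, 0.01, 0.01, -0.88]
[-0.07, 0.56, -0.19, 0.01, 0.01, -0.88]
```

Request:
{"op": "arm_command", "data": {"commands": [0, 0.03, 0.4, -0.5, 0, 0, -0.6, 0, 0, 0.6, -0.3, 0, 0, -0.9, 0, -0.04, 0.65, -0.1, 0, 0, -0.9, 0, -0.07, 0.6, 0, 0, 0, -0.9, 0, -0.07, 0.3, 0, 0, 0, -0.6]}}

```text
clock: 8.43
position: [0.5136, -0.2174, 0.0837]
eef_rot: [2.043, 2.373, 0.003]
wrist_force: [-0.7, -0.6, -0.5]
grip_width: 0.298
```

```bash
python3 look.py w3; python3 -c "
from h import *
plan([.4975,-.2148,.035],6.5)"
```

```text
pos [ 0.5145 -0.2175  0.0837] yaw 8.6 tilt 0.65 F [-1.3  0.4 -0.8] grip 0.298 t 8.47 n 6
[-0.12, -0.15, -0.9, 0.02, 0.01, 0.36]
[-0.12, -0.15, -0.9, 0.02, 0.01, 0.36]
[-0.12, -0.15, -0.9, 0.02, 0.01, 0.36]
[-0.13, -0.15, -0.9, 0.02, 0.01, 0.36]
[-0.13, -0.15, -0.9, 0.02, 0.01, 0.36]
[-0.13, -0.15, -0.9, 0.02, 0.01, 0.36]
pos [ 0.5145 -0.2175  0.0837] yaw 8.6 tilt 0.65 F [-1.3  0.4 -0.8] grip 0.298 t 8.47 n 2
[0.07, -0.21, 0.61, 0.07, 0.05, 0.27]
[0.06, -0.21, 0.61, 0.07, 0.05, 0.27]
```

View pics/w3.png

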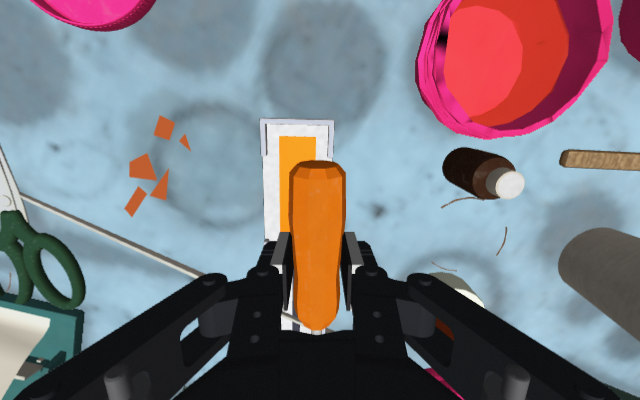

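```bash
python3 - <<'E'
from h import *
f=np.load("w3.npz"); d=f["d"]; c=(f["K"],float(f["k"]),f["T"])
a=at_z(c,[(261,120),(333,120)],.01); print(a.round(4),np.degrees(np.arctan2(*(a[1]-a[0])[[1,0]])))
b=at_z(c,[(279,137),(315,137),(279,230)],.0035); print(b.round(4),b[:2].mean(0).round(4),np.degrees(np.arctan2(*(b[0]-b[2])[[1,0]])))
f=np.load("w1.npz");c=(f["K"],float(f["k"]),f["T"])
b=at_z(c,[(313.5,136.2),(330.8,136.2),(313.5,192),(330.4,192.5),(322,246.5)],.0035); print(b.round(4),b[:4].mean(0))
plan([.4975,-.2148,.035],6.5)
E
```

```text
[[ 0.4649 -0.1615  0.01  ]
 [ 0.5165 -0.1538  0.01  ]] 8.506088292619522
[[ 0.4785 -0.1724  0.0035]
 [ 0.5055 -0.1684  0.0035]
 [ 0.487  -0.2485  0.0035]] [ 0.492  -0.1704  0.0035] 96.39179427486653
[[ 0.4798 -0.1729  0.0035]
 [ 0.5064 -0.1698  0.0035]
 [ 0.4901 -0.2623  0.0035]
 [ 0.5177 -0.26    0.0035]
 [ 0.5161 -0.3589  0.0035]] [ 0.49849432 -0.2162296   0.0035    ]
pos [ 0.5145 -0.2175  0.0837] yaw 8.6 tilt 0.65 F [-1.3  0.4 -0.8] grip 0.298 t 8.47 n 2
[0.07, -0.21, 0.61, 0.07, 0.05, 0.27]
[0.06, -0.21, 0.61, 0.07, 0.05, 0.27]
```

Request:
{"op": "arm_command", "data": {"commands": [0, 0.05, -0.22, 0.4, 0.05, 0.03, 0.28, 0, 0.05, -0.22, 0.5, 0.05, 0.03, 0.28, 0, 0, 0, 0.4, 0, 0, 0, 0, 0, 0, 0, 0, 0, 0]}}

```text
clock: 8.98
position: [0.4921, -0.2156, 0.0268]
eef_rot: [-2.1, -2.334, 0.003]
wrist_force: [-0.7, 0.3, -0.9]
grip_width: 0.299
```

```bash
python3 -c "
from h import *
plan([.498,-.215,.012],6.5)"
```

```text
pos [ 0.4921 -0.2156  0.0268] yaw 6.0 tilt 0.15 F [-0.7  0.3 -0.9] grip 0.299 t 8.97 n 1
[-0.0, 0.15, 0.37, -0.04, 0.0, -0.11]
```

Request:
{"op": "arm_command", "data": {"commands": [0, 0, 0.14, 0.15, -0.04, 0, -0.1, 0, 0, 0, 0.13, 0, 0, 0, 0, 0, 0, 0, 0, 0, 0]}}

```text
clock: 9.35
position: [0.4987, -0.2152, 0.016]
eef_rot: [2.091, 2.342, 0.001]
wrist_force: [-1.6, 0.3, 0.1]
grip_width: 0.296
```

```bash
python3 -c "
from h import *
plan([.498,-.215,.011],6.5)"
```

```text
pos [ 0.4987 -0.2152  0.016 ] yaw 6.5 tilt 0.13 F [-1.6  0.3  0.1] grip 0.296 t 9.35 n 1
[0.01, -0.02, 0.12, 0.03, 0.02, -0.01]
```

Lower the last millimetres, release, and rise.

Request:
{"op": "arm_command", "data": {"commands": [0, 0, -0.02, 0.1, 0, 0, 0, 0, 0, 0, 0.03, 0, 0, 0, 0.7, 0, 0, 0, 0, 0, 0, 0.9, 0, 0, 0, 0, 0, 0, 0.9, 0, 0, -0.4, 0, 0, 0]}}

```text
clock: 9.98
position: [0.4977, -0.2152, 0.0271]
eef_rot: [2.092, 2.342, 0.001]
wrist_force: [0.0, -0.1, 0.1]
grip_width: 0.894
```

Request:
{"op": "arm_command", "data": {"commands": [1, 0, 0, -0.9, 0, 0, 0, 1, 0, 0, -0.9, 0, 0, 0, 1, 0, 0, -0.9, 0, 0, 0, 1, 0, 0, -0.8, 0, 0, 0, 1, 0, 0, 0, 0, 0, 0]}}

```text
clock: 10.6
position: [0.4985, -0.2157, 0.18]
eef_rot: [2.086, 2.335, 0.005]
wrist_force: [0.6, -0.4, 0.5]
grip_width: 1.003
```

```bash
python3 look.py w4 screwdriver_grip; python3 - <<'E'
from h import *
f=np.load("w4.npz"); d=f["d"]; c=(f["K"],float(f["k"]),f["T"]); 
vv,uu=np.mgrid[:400,:640]; P=at_depth(c,np.c_[uu.ravel(),vv.ravel()],np.maximum(d,1e-3).ravel()).reshape(400,640,3)
m=(abs(P[...,0]-.498)<.05)&(abs(P[...,1]+.215)<.06)&(P[...,2]>.017)&(P[...,2]<.05)&(d>0)
h=P[m]; r=cv2.minAreaRect(h[:,:2].astype(np.float32)); print("handle",np.round(r[0],4),np.round(r[1],3),r[2],np.percentile(h[:,2],98))
m=(abs(P[...,0]-.62)<.03)&(abs(P[...,1]+.17)<.03)&(P[...,2]>.02)&(P[...,2]<.1)&(d>0)
h=P[m]; print("drop",h.min(0),h.max(0)); h=h[h[:,2]>.056]; print(h[:,:2].mean(0))
plan([.62,-.172,.15],0)
E
```

```text
screwdriver_grip 0.68 [301. 130. 330. 290.] rect c [ 0.5017 -0.264 ] wh [0.031 0.189] ang 5.1 z90 0.032 spot [[175.0, 314.0]]
pos [ 0.4969 -0.2148  0.1746] yaw 6.5 tilt 0.17 F [-1.3  0.3 -0.9] grip 0.998 t 10.75 n 4
[-0.21, -0.13, -0.78, 0.01, 0.0, 0.4]
[-0.21, -0.12, -0.78, 0.01, 0.0, 0.4]
[-0.21, -0.12, -0.78, 0.01, 0.0, 0.4]
[-0.22, -0.11, -0.78, 0.01, 0.0, 0.4]
handle [ 0.4987 -0.2224] [0.028 0.106] 5.780267715454102 0.03264457688321885
drop [ 0.59013502 -0.18916247  0.0200997 ] [ 0.63464245 -0.14000605  0.06523505]
[ 0.61620875 -0.16290814]
pos [ 0.4969 -0.2148  0.1746] yaw 6.5 tilt 0.17 F [-1.3  0.3 -0.9] grip 0.998 t 10.75 n 4
[0.18, 0.79, 0.16, 0.01, 0.0, 0.4]
[0.2, 0.79, 0.16, 0.01, 0.0, 0.4]
[0.22, 0.78, 0.15, 0.01, 0.0, 0.4]
[0.25, 0.78, 0.15, 0.01, 0.0, 0.4]
```

View pics/w4.png

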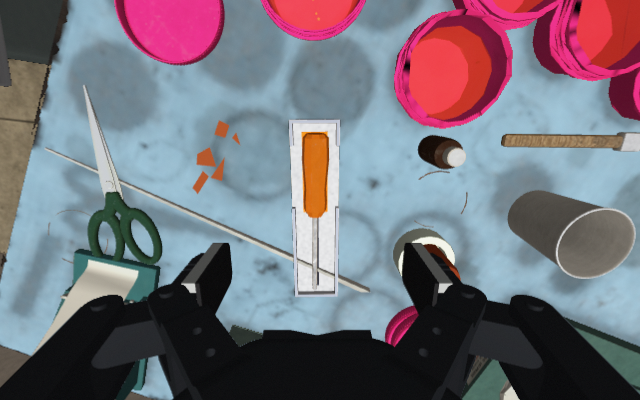

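```bash
python3 - <<'E'
from h import *
f=np.load("w4.npz"); d=f["d"]; c=(f["K"],float(f["k"]),f["T"])
for n,u,z in[("cap",(456,157),.062),("bodybase",(430,149),.005),("brush end",(502,139),.012),("brush",(560,142),.012),("cup edge",(509,215),.0),("cup top",(597,243),.08),("tub c",(453,68),.055),("tub near",(428,124),.055),("tub low",(455,127),.0),("dye stand",(425,252),.026),("dye cap?",(440,262),.08)]:
    print(n,at_z(c,u,z)[0].round(4),at_depth(c,u,d[u[1],u[0]])[0].round(4))
E
```

```text
cap [ 0.6223 -0.1735  0.062 ] [ 0.6224 -0.1735  0.0619]
bodybase [ 0.6206 -0.1743  0.005 ] [ 0.607  -0.1713  0.038 ]
brush end [ 0.6919 -0.1546  0.012 ] [ 0.6952 -0.1548  0.007 ]
brush [ 0.7551 -0.1507  0.012 ] [ 0.7562 -0.1507  0.0106]
cup edge [ 0.7348 -0.2415  0.    ] [ 0.7302 -0.2397  0.006 ]
cup top [ 0.7647 -0.2357  0.08  ] [ 0.792  -0.2447  0.0558]
tub c [ 0.6041 -0.0995  0.055 ] [ 0.6116 -0.0965  0.0375]
tub near [ 0.5931 -0.1478  0.055 ] [ 0.5954 -0.1478  0.0491]
tub low [ 0.6445 -0.1482  0.    ] [ 6.443e-01 -1.482e-01  4.000e-04]
dye stand [ 0.6326 -0.2882  0.026 ] [ 0.5445 -0.2001  0.2086]
dye cap? [ 0.623  -0.2709  0.08  ] [ 0.5509 -0.203   0.2111]
```

Request:
{"op": "arm_command", "data": {"commands": [0.8, 0.16, 0.72, 0.25, 0, 0, 0.8, 0.8, 0.18, 0.72, 0.25, 0, 0, 0.8, 0.8, 0.22, 0.72, 0.25, 0, 0, 0.8, 0.8, 0.22, 0.6, 0.25, 0, 0, 0.6, 0.8, 0.2, 0.2, 0.1, 0, 0, 0.3]}}

```text
clock: 11.38
position: [0.6145, -0.1716, 0.12]
eef_rot: [-2.351, -2.069, 0.009]
wrist_force: [-0.2, -0.1, 0.1]
grip_width: 0.801
```

```bash
python3 -c "
from h import *
plan([.621,-.1735,.1],-7)"
```

```text
pos [ 0.6145 -0.1716  0.12  ] yaw -7.3 tilt 0.63 F [-0.2 -0.1  0.1] grip 0.801 t 11.38 n 1
[-0.03, 0.17, 0.5, -0.16, -0.03, -0.07]
```

Request:
{"op": "arm_command", "data": {"commands": [0.8, -0.03, 0.15, 0.5, -0.16, -0.03, 0, 0.8, 0, 0, 0, 0, 0, 0]}}

```text
clock: 11.62
position: [0.6188, -0.1719, 0.0941]
eef_rot: [-2.352, -2.072, 0.006]
wrist_force: [-1.0, 0.3, 0.1]
grip_width: 0.798
```

```bash
python3 look.py w5 drop_bottle; python3 - <<'E'
from h import *
plan([.621,-.1735,.007],-7)
E
```

```text
drop_bottle 0.61 [304. 182. 342. 237.] rect c [ 0.6227 -0.1707] wh [0.025 0.03 ] ang 87.1 z90 0.064 spot [[200.0, 321.0]]
pos [ 0.6204 -0.1727  0.0987] yaw -7.2 tilt 0.06 F [ 0.2 -0.6 -0. ] grip 0.803 t 11.78 n 6
[-0.39, -0.54, -0.84, -0.0, -0.0, -0.3]
[-0.38, -0.55, -0.84, -0.0, -0.0, -0.3]
[-0.37, -0.56, -0.84, -0.0, -0.0, -0.3]
[-0.36, -0.56, -0.84, -0.0, -0.0, -0.3]
[-0.35, -0.57, -0.84, -0.0, -0.0, -0.3]
[-0.33, -0.58, -0.84, -0.0, -0.0, -0.3]
pos [ 0.6204 -0.1727  0.0987] yaw -7.2 tilt 0.06 F [ 0.2 -0.6 -0. ] grip 0.803 t 11.78 n 3
[-0.01, 0.01, 0.76, -0.0, -0.0, -0.02]
[-0.01, 0.01, 0.76, -0.0, -0.0, -0.02]
[-0.01, 0.01, 0.76, -0.0, -0.0, -0.02]
```

View pics/w5.png

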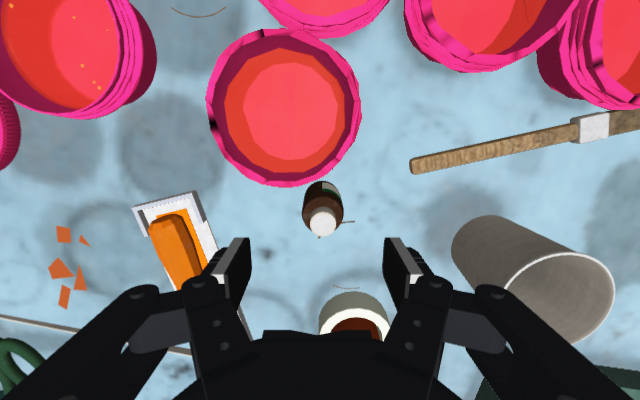

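Request:
{"op": "arm_command", "data": {"commands": [0.8, 0, 0.02, 0.7, 0, 0, 0, 0.8, 0, 0.02, 0.7, 0, 0, 0, 0.8, 0, 0, 0.7, 0, 0, 0, 0.8, 0, 0, 0.1, 0, 0, 0, 0.8, 0, 0, 0, 0, 0, 0], "newtons": 30}}

```text
clock: 12.4
position: [0.6248, -0.175, 0.0171]
eef_rot: [2.352, 2.069, 0.008]
wrist_force: [0.3, -0.8, 0.1]
grip_width: 0.8
```

```bash
python3 -c "
from h import *
plan([.6222,-.172,.007],-7)"
```

```text
pos [ 0.6248 -0.175   0.0171] yaw -7.3 tilt 0.6 F [ 0.3 -0.8  0.1] grip 0.8 t 12.4 n 1
[0.07, -0.08, 0.25, 0.15, 0.03, -0.08]
```

Request:
{"op": "arm_command", "data": {"commands": [0.8, 0.07, -0.06, 0.24, 0.15, 0.03, 0, 0, 0, 0, 0, 0, 0, 0, 0, 0, 0, 0, 0, 0, 0, 0, 0, 0, 0, 0, 0, 0, 0, 0, 0, 0, 0, 0, 0]}}

```text
clock: 13.02
position: [0.6248, -0.1724, 0.0114]
eef_rot: [2.355, 2.072, 0.004]
wrist_force: [0.0, -1.0, -0.7]
grip_width: 0.333
```

Request:
{"op": "arm_command", "data": {"commands": [0, 0, 0, 0, 0, 0, 0, 0, 0, 0, -0.3, 0, 0, 0, 0, 0, 0, -0.7, 0, 0, 0, 0, 0, 0, -0.9, 0, 0, 0, 0, 0, 0, -0.9, 0, 0, 0]}}

```text
clock: 13.65
position: [0.6223, -0.1716, 0.1241]
eef_rot: [-2.358, -2.074, 0.002]
wrist_force: [0.0, -0.4, -0.8]
grip_width: 0.335
```

```bash
python3 -c "
from h import *
plan([.50,.20,.16],-7)"
```

```text
pos [ 0.6223 -0.1716  0.1241] yaw -7.3 tilt 0.11 F [ 0.  -0.4 -0.8] grip 0.335 t 13.65 n 10
[0.88, -0.42, -0.09, -0.0, -0.0, -0.01]
[0.88, -0.42, -0.09, -0.0, -0.0, -0.01]
[0.88, -0.42, -0.09, -0.0, -0.0, -0.01]
[0.88, -0.42, -0.09, -0.0, -0.0, -0.01]
[0.88, -0.42, -0.09, -0.0, -0.0, -0.01]
[0.88, -0.42, -0.09, -0.0, -0.0, -0.01]
[0.88, -0.42, -0.09, -0.0, -0.0, -0.01]
[0.88, -0.42, -0.09, -0.0, -0.0, -0.01]
[0.88, -0.42, -0.09, -0.0, -0.0, -0.01]
[0.88, -0.42, -0.09, -0.0, -0.0, -0.01]
```

Request:
{"op": "arm_command", "data": {"commands": [0, 0.7, -0.33, -0.2, 0, 0, 0, 0, 0.88, -0.42, -0.2, 0, 0, 0, 0, 0.88, -0.42, -0.15, 0, 0, 0, 0, 0.88, -0.42, -0.1, 0, 0, 0, 0, 0.88, -0.42, -0.1, 0, 0, 0]}}

```text
clock: 14.28
position: [0.5653, 0.0076, 0.1649]
eef_rot: [2.357, 2.062, 0.011]
wrist_force: [0.7, 0.3, 0.2]
grip_width: 0.338
```

Request:
{"op": "arm_command", "data": {"commands": [0, 0.88, -0.42, 0, 0, 0, 0, 0, 0.88, -0.42, 0, 0, 0, 0, 0, 0.88, -0.42, 0, 0, 0, 0, 0, 0.88, -0.42, 0, 0, 0, 0, 0, 0.6, -0.3, 0, 0, 0, 0]}}

```text
clock: 14.9
position: [0.5067, 0.1879, 0.1705]
eef_rot: [2.353, 2.06, 0.023]
wrist_force: [0.1, -0.7, 0.4]
grip_width: 0.341
```

Request:
{"op": "arm_command", "data": {"commands": [0, 0, 0, 0, 0, 0, 0, 0, 0, 0, 0, 0, 0, 0]}}

```text
clock: 15.15
position: [0.5064, 0.1891, 0.1722]
eef_rot: [2.349, 2.063, 0.026]
wrist_force: [-0.2, -0.3, 0.1]
grip_width: 0.336
```

```bash
python3 look.py w6 green_dock red_dock marker_mid marker_tray; python3 - <<'E'
from h import *
plan([.44,.356,.06],-7)
E
```

```text
green_dock 0.86 [178.   0. 258.  51.] rect c [0.2774 0.4711] wh [0.057 0.463] ang 53.7 z90 0.012 spot [[12.0, 218.0]]
red_dock 0.72 [315.   0. 397.  53.] rect c [0.5646 0.3296] wh [0.045 0.076] ang 83.5 z90 0.012 spot [[7.0, 353.0]]
marker_mid 0.93 [205. 152. 256. 263.] rect c [0.4106 0.1654] wh [0.124 0.087] ang 60.9 z90 0.018 spot [[210.0, 233.0]]
marker_tray 0.71 [304. 152. 349. 235.] rect c [0.5203 0.1665] wh [0.044 0.097] ang 2.5 z90 0.012 spot [[221.0, 334.0]]
pos [0.5062 0.1891 0.1714] yaw -7.5 tilt 1.21 F [-0.2 -0.2 -0.6] grip 0.336 t 15.6 n 12
[-0.91, 0.07, -0.27, 0.03, -0.0, -0.16]
[-0.91, 0.06, -0.27, 0.03, -0.0, -0.16]
[-0.91, 0.05, -0.27, 0.03, -0.0, -0.16]
[-0.92, 0.04, -0.27, 0.03, -0.0, -0.16]
[-0.92, 0.03, -0.27, 0.03, -0.0, -0.16]
[-0.92, 0.02, -0.27, 0.03, -0.0, -0.16]
[-0.92, 0.01, -0.27, 0.03, -0.0, -0.16]
[-0.92, -0.0, -0.27, 0.03, -0.0, -0.16]
[-0.92, -0.01, -0.27, 0.03, -0.0, -0.16]
[-0.92, -0.02, -0.27, 0.03, -0.0, -0.16]
[-0.92, -0.03, -0.27, 0.03, -0.0, -0.16]
[-0.92, -0.04, -0.27, 0.03, -0.0, -0.16]
pos [0.5062 0.1891 0.1714] yaw -7.5 tilt 1.21 F [-0.2 -0.2 -0.6] grip 0.336 t 15.6 n 5
[0.78, -0.45, 0.55, 0.06, -0.01, -0.02]
[0.78, -0.44, 0.55, 0.06, -0.01, -0.02]
[0.79, -0.44, 0.55, 0.06, -0.01, -0.02]
[0.79, -0.44, 0.55, 0.06, -0.01, -0.02]
[0.79, -0.43, 0.56, 0.06, -0.01, -0.02]
```

View pics/w6.png

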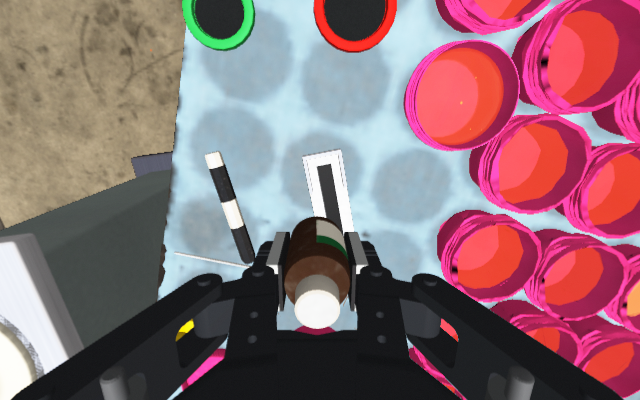

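Request:
{"op": "arm_command", "data": {"commands": [0, 0.75, -0.45, 0.3, 0.06, 0, 0, 0, 0.75, -0.45, 0.3, 0.06, 0, 0, 0, 0.6, -0.45, 0.2, 0.06, 0, 0, 0, 0, 0, 0, 0, 0, 0]}}

```text
clock: 16.1
position: [0.4639, 0.2807, 0.1377]
eef_rot: [2.36, 2.066, 0.012]
wrist_force: [-0.4, -1.0, -0.8]
grip_width: 0.337
```

```bash
cat > dock.py <<'E'
from h import *
col,n=sys.argv[1],sys.argv[2]
c=cam("wrist"); im,d=robot.get_image("wrist"); save(n+".png",im)
hsv=cv2.cvtColor(im,cv2.COLOR_RGB2HSV); H=hsv[...,0]
m=((H>50)&(H<85) if col=="green" else (H<8)|(H>174))&(hsv[...,1]>130)&(hsv[...,2]>90)
P=[]; v,u=np.nonzero(m); P=at_z(c,np.c_[u,v],.010); g=np.array([float(t) for t in sys.argv[3:5]])
dep=at_depth(c,np.c_[u,v],d[v,u])
k=(np.linalg.norm(P[:,:2]-g,axis=1)<.055)&(dep[:,2]>0.007)&(dep[:,2]<.016); P=P[k]
for _ in range(3):  # circle fit
    A=np.c_[2*P[:,:2],np.ones(len(P))]; s=np.linalg.lstsq(A,(P[:,:2]**2).sum(1),rcond=None)[0]
print(col,"n",len(P),"fit",s[:2].round(4),"r",np.sqrt(s[2]+s[0]**2+s[1]**2).round(4),"bbox",P.min(0).round(4),P.max(0).round(4))
E
python3 dock.py green w7 .44 .356; python3 -c "
from h import *
plan([.44,.356,.06],-7)"
```

```text
green n 2100 fit [0.4401 0.3574] r 0.0283 bbox [0.4077 0.325  0.01  ] [0.4724 0.3898 0.01  ]
pos [0.4646 0.28   0.1382] yaw -7.7 tilt 0.57 F [ 0.8 -0.6  0.7] grip 0.341 t 16.15 n 3
[0.6, -0.29, 0.65, 0.05, -0.01, -0.06]
[0.6, -0.29, 0.65, 0.05, -0.01, -0.06]
[0.6, -0.28, 0.65, 0.05, -0.01, -0.06]
```

Request:
{"op": "arm_command", "data": {"commands": [0, 0.58, -0.27, 0.55, 0.05, 0, 0, 0, 0.58, -0.27, 0.55, 0.05, 0, 0, 0, 0.58, -0.27, 0.55, 0.05, 0, 0, 0, 0, 0, 0.3, 0, 0, 0, 0, 0, 0, 0, 0, 0, 0]}}

```text
clock: 16.77
position: [0.447, 0.3511, 0.0613]
eef_rot: [2.369, 2.059, 0.009]
wrist_force: [-0.0, 0.2, -0.5]
grip_width: 0.331
```

```bash
python3 -c "
from h import *
plan([.44,.3572,.0155],-7)"
```

```text
pos [0.447  0.3511 0.0613] yaw -8.0 tilt 0.37 F [-0.   0.2 -0.5] grip 0.331 t 16.77 n 2
[0.06, -0.1, 0.57, 0.04, -0.02, -0.13]
[0.06, -0.1, 0.57, 0.04, -0.02, -0.13]
```

Request:
{"op": "arm_command", "data": {"commands": [0, 0.12, -0.2, 0.3, 0.06, -0.02, -0.13, 0, 0.06, -0.04, 0.4, 0.02, 0, -0.1, 0, 0, 0, 0.15, 0, 0, 0, 0, 0, 0, 0, 0, 0, 0]}}

```text
clock: 17.27
position: [0.4398, 0.3588, 0.027]
eef_rot: [-2.356, -2.078, -0.006]
wrist_force: [-0.4, -1.7, -0.5]
grip_width: 0.334
```

```bash
python3 -c "
from h import *
plan([.44,.3572,.0155],-7)"
```

```text
pos [0.4398 0.3588 0.027 ] yaw -7.2 tilt 0.21 F [-0.4 -1.7 -0.5] grip 0.334 t 17.27 n 1
[-0.04, 0.01, 0.29, 0.03, -0.04, -0.04]
```

Request:
{"op": "arm_command", "data": {"commands": [0, -0.04, 0, 0.22, 0.03, -0.04, 0, 0, 0, 0, 0.08, 0, 0, 0, 0, 0, 0, 0, 0, 0, 0]}}

```text
clock: 17.65
position: [0.4402, 0.3572, 0.0148]
eef_rot: [2.356, 2.078, 0.002]
wrist_force: [-0.6, -0.9, -0.0]
grip_width: 0.34
```

```bash
python3 -c "
from h import *
plan([.44,.3572,.0155],-7)"
```

```text
pos [0.4402 0.3572 0.0148] yaw -7.2 tilt 0.07 F [-0.6 -0.9 -0. ] grip 0.34 t 17.65 n 1
[0.0, -0.0, -0.02, 0.02, -0.01, -0.04]
```

Request:
{"op": "arm_command", "data": {"commands": [0.7, 0, 0, 0.03, 0, 0, 0, 0.7, 0, 0, 0, 0, 0, 0, 0.7, 0, 0, 0, 0, 0, 0, 0.7, 0, 0, -0.4, 0, 0, 0, 0.8, 0, 0, -0.8, 0, 0, 0]}}

```text
clock: 18.27
position: [0.439, 0.3563, 0.0614]
eef_rot: [-2.356, -2.078, 0.005]
wrist_force: [0.2, -0.1, -0.6]
grip_width: 0.802
```

Request:
{"op": "arm_command", "data": {"commands": [0.8, 0, 0, -0.9, 0, 0, 0, 0.8, 0, 0, -0.9, 0, 0, 0, 0.8, -0.8, 0.1, -0.6, 0, 0, 0, 0.8, -0.9, 0.12, 0, 0, 0, 0, 0.8, -0.9, 0.12, 0, 0, 0, 0]}}

```text
clock: 18.9
position: [0.4411, 0.2521, 0.1718]
eef_rot: [2.35, 2.082, 0.017]
wrist_force: [0.3, 0.5, -0.7]
grip_width: 0.802
```

Request:
{"op": "arm_command", "data": {"commands": [0.8, -0.9, 0.12, 0, 0, 0, 0, 0.8, -0.4, 0.1, 0, 0, 0, 0, 0.8, 0, 0, 0, 0, 0, 0]}}

```text
clock: 19.27
position: [0.4444, 0.1968, 0.1762]
eef_rot: [2.351, 2.077, 0.027]
wrist_force: [0.7, 0.8, 1.4]
grip_width: 0.802
```

```bash
python3 look.py w8 drop_bottle green_dock marker_mid marker_tray; python3 - <<'E'
from h import *
f=np.load("w8.npz"); d=f["d"]; c=(f["K"],float(f["k"]),f["T"]); 
vv,uu=np.mgrid[:400,:640]; P=at_depth(c,np.c_[uu.ravel(),vv.ravel()],np.maximum(d,1e-3).ravel()).reshape(400,640,3)
m=(abs(P[...,0]-.411)<.06)&(abs(P[...,1]-.166)<.1)&(P[...,2]>.006)&(P[...,2]<.025)&(d>0)
r=cv2.minAreaRect(P[m][:,:2].astype(np.float32)); print("marker",np.round(r[0],4),np.round(r[1],3),r[2])
plan([.41,.167,.10],0)
E
```

```text
drop_bottle 0.83 [270.   2. 302.  32.] rect c [0.4363 0.3496] wh [0.018 0.034] ang 75.0 z90 0.066 spot [[16.0, 289.0]]
green_dock 0.65 [248.   1. 326.  53.] rect c [0.3628 0.4905] wh [0.068 0.374] ang 30.0 z90 0.012 spot [[18.0, 283.0]]
marker_mid 0.66 [266. 150. 311. 262.] rect c [0.4106 0.1602] wh [0.019 0.139] ang 6.1 z90 0.018 spot [[208.0, 290.0], [15.0, 286.0]]
marker_tray 0.82 [362. 151. 406. 288.] rect c [0.5227 0.1346] wh [0.043 0.161] ang 3.1 z90 0.012 spot [[224.0, 388.0]]
pos [0.4439 0.1977 0.1749] yaw -6.9 tilt 0.89 F [-1.1 -0.3 -0.3] grip 0.8 t 19.73 n 12
[-0.91, 0.19, -0.27, 0.02, -0.01, -0.14]
[-0.92, 0.18, -0.27, 0.02, -0.01, -0.14]
[-0.92, 0.17, -0.27, 0.02, -0.01, -0.14]
[-0.92, 0.16, -0.26, 0.02, -0.01, -0.14]
[-0.92, 0.15, -0.26, 0.02, -0.01, -0.14]
[-0.92, 0.14, -0.26, 0.02, -0.01, -0.14]
[-0.93, 0.13, -0.26, 0.02, -0.01, -0.14]
[-0.93, 0.12, -0.26, 0.02, -0.01, -0.14]
[-0.93, 0.11, -0.26, 0.02, -0.01, -0.14]
[-0.93, 0.1, -0.26, 0.02, -0.01, -0.14]
[-0.93, 0.09, -0.26, 0.02, -0.01, -0.14]
[-0.93, 0.08, -0.26, 0.02, -0.01, -0.14]
marker [0.405  0.1434] [0.17  0.062] 73.28794860839844
pos [0.4439 0.1977 0.1749] yaw -6.9 tilt 0.89 F [-1.1 -0.3 -0.3] grip 0.8 t 19.73 n 2
[-0.44, -0.39, 0.93, 0.1, -0.05, -0.87]
[-0.41, -0.41, 0.93, 0.1, -0.05, -0.87]
```

View pics/w8.png

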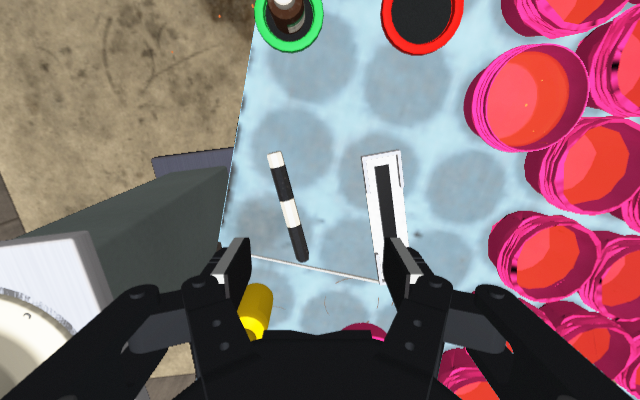

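```bash
python3 - <<'E'
from h import *
f=np.load("w8.npz"); c=(f["K"],float(f["k"]),f["T"])
a=at_z(c,[(274.5,153),(302.5,261),(288.5,207)],.008); print(a.round(4),(a[0]/2+a[1]/2).round(4),np.degrees(np.arctan2(*(a[0]-a[1])[[1,0]])))
plan([.41,.165,.07],6)
E
```

```text
[[0.4054 0.2287 0.008 ]
 [0.4176 0.0969 0.008 ]
 [0.4111 0.1663 0.008 ]] [0.4115 0.1628 0.008 ] 95.29115192402013
pos [0.4439 0.1977 0.1749] yaw -6.9 tilt 0.89 F [-1.1 -0.3 -0.3] grip 0.8 t 19.73 n 4
[-0.23, -0.19, 0.65, 0.05, -0.02, -0.81]
[-0.22, -0.2, 0.65, 0.05, -0.02, -0.81]
[-0.21, -0.21, 0.65, 0.05, -0.02, -0.81]
[-0.2, -0.22, 0.65, 0.05, -0.02, -0.81]
```

Request:
{"op": "arm_command", "data": {"commands": [0.7, -0.2, -0.17, 0.6, 0.05, -0.02, -0.8, 0.7, -0.2, -0.18, 0.6, 0.05, -0.02, -0.8, 0.7, -0.2, -0.2, 0.6, 0.05, -0.02, -0.8, 0.7, -0.15, -0.2, 0.5, 0.05, -0.02, -0.6, 0.7, 0, 0, 0, 0, 0, 0]}}

```text
clock: 20.35
position: [0.4127, 0.1698, 0.0798]
eef_rot: [-2.11, -2.325, -0.001]
wrist_force: [-0.1, 1.0, 0.2]
grip_width: 0.697
```

```bash
python3 -c "
from h import *
plan([.411,.1645,.003],5.3)"
```

```text
pos [0.4127 0.1698 0.0798] yaw 5.6 tilt 0.09 F [-0.1  1.   0.2] grip 0.697 t 20.35 n 3
[-0.04, -0.02, 0.64, -0.0, -0.01, 0.02]
[-0.04, -0.02, 0.64, -0.0, -0.01, 0.02]
[-0.04, -0.02, 0.64, -0.0, -0.01, 0.02]
```

Request:
{"op": "arm_command", "data": {"commands": [0.7, -0.05, -0.02, 0.62, 0, 0, 0, 0.7, -0.05, -0.02, 0.62, 0, 0, 0, 0.7, -0.05, 0, 0.4, 0, 0, 0, 0.7, 0, 0, 0.06, 0, 0, 0, 0.7, 0, 0, 0, 0, 0, 0]}}

```text
clock: 20.98
position: [0.4157, 0.166, 0.0157]
eef_rot: [2.112, 2.322, 0.014]
wrist_force: [-0.2, -0.5, 0.5]
grip_width: 0.697
```

```bash
python3 -c "
from h import *
plan([.411,.1645,.003],5.3)"
```

```text
pos [0.4157 0.166  0.0157] yaw 5.4 tilt 0.53 F [-0.2 -0.5  0.5] grip 0.697 t 20.98 n 1
[-0.03, -0.12, 0.32, 0.12, -0.06, 0.03]
```

Request:
{"op": "arm_command", "data": {"commands": [0.7, -0.03, -0.1, 0.32, 0.12, -0.06, 0, 0, 0, 0, 0, 0, 0, 0, 0, 0, 0, 0.02, 0, 0, 0, 0, 0, 0, 0, 0, 0, 0, 0, 0, 0, 0, 0, 0, 0]}}

```text
clock: 21.6
position: [0.4131, 0.1649, 0.0034]
eef_rot: [2.113, 2.322, 0.004]
wrist_force: [0.6, -0.7, 0.4]
grip_width: 0.171
```

Request:
{"op": "arm_command", "data": {"commands": [0, 0, 0, 0, 0, 0, 0, 0, 0, 0, -0.3, 0, 0, 0, 0, 0, 0, -0.6, 0, 0, 0, 0, 0, 0, -0.5, 0, 0, 0, 0, 0, 0, 0, 0, 0, 0]}}

```text
clock: 22.22
position: [0.4132, 0.1649, 0.0634]
eef_rot: [2.113, 2.322, 0.006]
wrist_force: [0.4, -0.2, -1.4]
grip_width: 0.169
```

```bash
python3 -c "
from h import *
plan([.523,.1346,.06],2.7)"
```

```text
pos [0.4132 0.1649 0.0634] yaw 5.4 tilt 0.24 F [ 0.4 -0.2 -1.4] grip 0.169 t 22.23 n 3
[-0.34, 0.89, 0.03, 0.02, -0.0, 0.22]
[-0.32, 0.89, 0.03, 0.02, -0.0, 0.22]
[-0.31, 0.9, 0.03, 0.02, -0.0, 0.22]
```

Request:
{"op": "arm_command", "data": {"commands": [0, -0.25, 0.65, 0, 0, 0, 0.2, 0, -0.32, 0.8, 0, 0, 0, 0.2, 0, -0.32, 0.7, 0, 0, 0, 0.2, 0, -0.1, 0.25, 0, 0, 0, 0, 0, 0, 0, 0, 0, 0, 0]}}

```text
clock: 22.85
position: [0.5131, 0.1323, 0.0614]
eef_rot: [-2.162, -2.279, -0.003]
wrist_force: [0.2, 0.6, -0.1]
grip_width: 0.171
```

```bash
python3 look.py w9 marker_mid | head -3; python3 -c "
from h import *
plan([.523,.1346,.0075],2.7)"
```

```text
marker_mid 0.8 [300. 117. 334. 333.] rect c [0.5136 0.1135] wh [0.023 0.169] ang 3.1 z90 0.076 spot [[249.0, 315.0]]
pos [0.5125 0.1328 0.0618] yaw 3.1 tilt 0.14 F [ 0.1 -0.3  0.4] grip 0.17 t 23.0 n 11
[-0.86, -0.12, -0.54, 0.0, -0.0, 0.07]
pos [0.5125 0.1328 0.0618] yaw 3.1 tilt 0.14 F [ 0.1 -0.3  0.4] grip 0.17 t 23.0 n 2
[0.01, 0.13, 0.68, 0.01, -0.01, 0.04]
[0.02, 0.13, 0.68, 0.01, -0.01, 0.04]
```

View pics/w9.png

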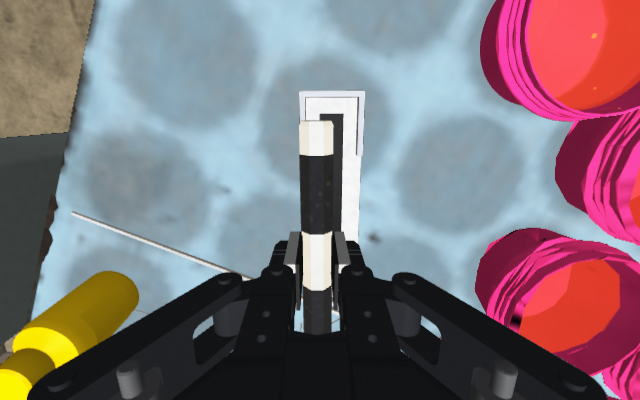

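```bash
python3 - <<'E'
from h import *
f=np.load("w9.npz"); c=(f["K"],float(f["k"]),f["T"]); d=f["d"]
print(at_z(c,(316,122),.070),at_depth(c,(316,128),d[128,316]),"tray end",at_z(c,[(300,92),(365,92)],.01))
E
```

```text
[[0.50929416 0.19715763 0.07      ]] [[0.50941867 0.19488732 0.07627207]] tray end [[0.49824166 0.21266157 0.01      ]
 [0.53950665 0.21482831 0.01      ]]
```

Request:
{"op": "arm_command", "data": {"commands": [0, 0.03, 0.15, 0.4, 0, 0, 0.04, 0, 0.03, 0.1, 0.4, 0, 0, 0.04, 0, 0, 0, 0.3, 0, 0, 0, 0, 0, 0, 0, 0, 0, 0]}}

```text
clock: 23.5
position: [0.5211, 0.1369, 0.0136]
eef_rot: [-2.165, -2.275, -0.001]
wrist_force: [0.3, -0.4, -0.1]
grip_width: 0.167
```

```bash
python3 -c "
from h import *
plan([.523,.1358,.0075],2.7)"
```

```text
pos [0.5211 0.1369 0.0136] yaw 2.8 tilt 0.08 F [ 0.3 -0.4 -0.1] grip 0.167 t 23.5 n 1
[-0.03, 0.05, 0.15, 0.0, -0.02, 0.03]
```

Request:
{"op": "arm_command", "data": {"commands": [0, -0.03, 0.05, 0.14, 0, 0, 0, 0, 0, 0, 0, 0, 0, 0, 0.6, 0, 0, 0, 0, 0, 0, 0.6, 0, 0, 0, 0, 0, 0, 0.6, 0, 0, -0.2, 0, 0, 0]}}

```text
clock: 24.12
position: [0.5236, 0.1356, 0.0167]
eef_rot: [-2.166, -2.275, -0.003]
wrist_force: [-0.4, -0.6, 0.3]
grip_width: 0.601
```

Request:
{"op": "arm_command", "data": {"commands": [0.8, 0, 0, -0.8, 0, 0, 0, 0.8, 0, 0, -0.9, 0, 0, 0, 0.8, 0, 0, -0.9, 0, 0, 0, 0.8, 0, 0, -0.9, 0, 0, 0, 0.8, 0, 0, -0.3, 0, 0, 0]}}

```text
clock: 24.75
position: [0.5233, 0.1354, 0.1764]
eef_rot: [2.165, 2.275, 0.006]
wrist_force: [-0.3, -0.7, -0.2]
grip_width: 0.799
```

```bash
python3 look.py w10 marker_mid marker_tray; python3 -c "
from h import *
plan([.6,-.20,.2],-20)"
```

```text
marker_mid 0.59 [308. 114. 326. 233.] rect c [0.5234 0.1353] wh [0.018 0.13 ] ang 3.9 z90 0.021 spot [[176.0, 317.0]]
marker_tray 0.82 [295. 105. 335. 245.] rect c [0.5225 0.1314] wh [0.044 0.165] ang 3.2 z90 0.012 spot [[177.0, 317.0]]
pos [0.5216 0.135  0.1707] yaw 2.8 tilt 0.28 F [ 0.3 -0.5 -0.2] grip 0.799 t 25.0 n 11
[-0.87, -0.14, -0.29, -0.01, -0.0, 0.06]
[-0.87, -0.13, -0.29, -0.01, -0.0, 0.06]
[-0.87, -0.13, -0.29, -0.01, -0.0, 0.06]
[-0.87, -0.13, -0.29, -0.01, -0.0, 0.06]
[-0.87, -0.12, -0.29, -0.01, -0.0, 0.06]
[-0.87, -0.12, -0.29, -0.01, -0.0, 0.06]
[-0.87, -0.11, -0.29, -0.01, -0.0, 0.06]
[-0.87, -0.11, -0.29, -0.01, -0.0, 0.06]
[-0.87, -0.11, -0.29, -0.01, -0.0, 0.06]
[-0.87, -0.1, -0.29, -0.01, -0.0, 0.06]
[-0.87, -0.1, -0.29, -0.01, -0.0, 0.06]
pos [0.5216 0.135  0.1707] yaw 2.8 tilt 0.28 F [ 0.3 -0.5 -0.2] grip 0.799 t 25.0 n 9
[-0.94, 0.17, -0.08, -0.01, 0.0, 0.63]
[-0.93, 0.21, -0.08, -0.01, 0.0, 0.63]
[-0.92, 0.25, -0.08, -0.01, 0.0, 0.63]
[-0.91, 0.29, -0.08, -0.01, 0.0, 0.63]
[-0.9, 0.33, -0.08, -0.01, 0.0, 0.63]
[-0.88, 0.37, -0.08, -0.01, 0.0, 0.63]
[-0.86, 0.41, -0.08, -0.01, 0.0, 0.63]
[-0.84, 0.45, -0.08, -0.01, 0.0, 0.63]
[-0.82, 0.49, -0.08, -0.01, 0.0, 0.63]
```

View pics/w10.png

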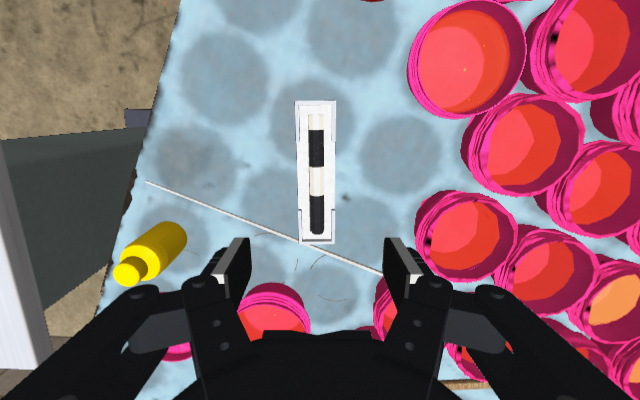

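```bash
python3 - <<'E'
from h import *
vv,uu=np.mgrid[:400,:640]
for n in("top","side"):
    c=cam(n); d=np.load(n+"d.npy"); P=at_depth(c,np.c_[uu.ravel(),vv.ravel()],np.maximum(d,1e-3).ravel()).reshape(400,640,3)
    m=(abs(P[...,0]-.635)<.04)&(abs(P[...,1]+.295)<.04)
    for lo,hi in((.08,.1),(.055,.08),(.03,.055),(.02,.029)):
        q=P[m&(P[...,2]>lo)&(P[...,2]<hi)]
        if len(q): print(n,lo,len(q),q.mean(0).round(4),q.min(0).round(4),q.max(0).round(4))
c=cam("top");print(at_z(c,(436.4,149.3),.089))
plan([.635,-.32,.2],-20)
E
```

```text
top 0.08 70 [ 0.6347 -0.2971  0.0886] [ 0.624  -0.3092  0.0814] [ 0.647  -0.2857  0.0942]
top 0.055 117 [ 0.6289 -0.292   0.0673] [ 0.6153 -0.3151  0.0551] [ 0.655  -0.2772  0.0791]
top 0.03 64 [ 0.6236 -0.2888  0.0426] [ 0.6098 -0.3207  0.0301] [ 0.6583 -0.2688  0.0544]
top 0.02 134 [ 0.6284 -0.2898  0.0258] [ 0.6057 -0.3294  0.0202] [ 0.667  -0.2654  0.0289]
side 0.08 111 [ 0.638  -0.3019  0.0875] [ 0.6254 -0.3125  0.0805] [ 0.6491 -0.2887  0.0935]
side 0.055 231 [ 0.641  -0.308   0.0662] [ 0.6174 -0.3211  0.055 ] [ 0.6577 -0.2821  0.0799]
side 0.03 137 [ 0.6435 -0.3144  0.0428] [ 0.6201 -0.3217  0.0308] [ 0.6584 -0.2963  0.0541]
side 0.02 294 [ 0.6419 -0.3116  0.0251] [ 0.6049 -0.3321  0.0201] [ 0.6695 -0.2714  0.0289]
[[ 0.63691746 -0.29868618  0.089     ]]
pos [0.5216 0.135  0.1707] yaw 2.8 tilt 0.28 F [ 0.3 -0.5 -0.2] grip 0.799 t 25.0 n 13
[-0.88, 0.17, -0.06, -0.01, 0.0, 0.44]
[-0.88, 0.2, -0.06, -0.01, 0.0, 0.44]
[-0.87, 0.23, -0.06, -0.01, 0.0, 0.44]
[-0.86, 0.26, -0.06, -0.01, 0.0, 0.44]
[-0.86, 0.28, -0.06, -0.01, 0.0, 0.44]
[-0.85, 0.31, -0.06, -0.01, 0.0, 0.44]
[-0.84, 0.33, -0.06, -0.01, 0.0, 0.44]
[-0.83, 0.36, -0.06, -0.01, 0.0, 0.44]
[-0.82, 0.38, -0.06, -0.01, 0.0, 0.44]
[-0.8, 0.41, -0.06, -0.01, 0.0, 0.44]
[-0.79, 0.43, -0.06, -0.01, 0.0, 0.44]
[-0.78, 0.46, -0.06, -0.01, 0.0, 0.44]
[-0.76, 0.48, -0.06, -0.01, 0.0, 0.44]
```

Request:
{"op": "arm_command", "data": {"commands": [1, -0.7, 0.17, -0.15, 0, 0, 0.1, 1, -0.9, 0.2, -0.15, 0, 0, 0.1, 1, -0.9, 0.2, -0.15, 0, 0, 0.1, 1, -0.9, 0.2, -0.1, 0, 0, 0.1, 1, -0.9, 0.2, -0.1, 0, 0, 0.1]}}

```text
clock: 25.62
position: [0.5638, -0.0376, 0.1846]
eef_rot: [-2.188, -2.23, 0.024]
wrist_force: [0.3, 0.1, 0.9]
grip_width: 1.001
```

Request:
{"op": "arm_command", "data": {"commands": [1, -0.9, 0.22, 0, 0, 0, 0.1, 1, -0.9, 0.22, 0, 0, 0, 0, 1, -0.9, 0.22, 0, 0, 0, 0, 1, -0.9, 0.22, 0, 0, 0, 0, 1, -0.9, 0.22, 0, 0, 0, 0]}}

```text
clock: 26.25
position: [0.6078, -0.2221, 0.1706]
eef_rot: [-2.185, -2.211, 0.036]
wrist_force: [0.5, 0.8, 1.4]
grip_width: 0.996
```

```bash
python3 -c "
from h import *
plan([.636,-.345,.19],0)"
```

```text
pos [ 0.6078 -0.2221  0.1706] yaw 0.7 tilt 2.31 F [0.5 0.8 1.4] grip 0.996 t 26.25 n 4
[-0.77, 0.16, -0.13, -0.14, -0.02, 0.04]
[-0.77, 0.17, -0.13, -0.14, -0.02, 0.04]
[-0.77, 0.17, -0.13, -0.14, -0.02, 0.04]
[-0.77, 0.17, -0.12, -0.14, -0.02, 0.04]
```

Request:
{"op": "arm_command", "data": {"commands": [1, -0.75, 0.17, -0.2, -0.14, -0.02, 0, 1, -0.75, 0.17, -0.2, -0.14, -0.02, 0, 1, -0.7, 0.17, -0.15, -0.14, -0.02, 0, 1, -0.4, 0.1, -0.1, -0.14, -0.02, 0, 1, 0, 0, 0, 0, 0, 0]}}

```text
clock: 26.88
position: [0.6318, -0.3304, 0.1816]
eef_rot: [-2.198, -2.217, 0.007]
wrist_force: [0.5, -0.5, 0.2]
grip_width: 0.998
```

```bash
python3 look.py w11 dye_bottle bottle_stand; python3 - <<'E'
from h import *
f=np.load("w11.npz"); c=(f["K"],float(f["k"]),f["T"]); d=f["d"]
vv,uu=np.mgrid[:400,:640]; P=at_depth(c,np.c_[uu.ravel(),vv.ravel()],np.maximum(d,1e-3).ravel()).reshape(400,640,3)
m=(abs(P[...,0]-.635)<.045)&(abs(P[...,1]+.295)<.045)&(d>0)
for lo,hi in((.08,.1),(.055,.08),(.03,.055),(.022,.03)):
    q=P[m&(P[...,2]>lo)&(P[...,2]<hi)]
    if len(q): cc,r=cv2.minEnclosingCircle(q[:,:2].astype(np.float32)); print(lo,len(q),"circ",np.round(cc,4),round(r,4),q.mean(0).round(4))
plan([.6363,-.2995,.15],0)
E
```

```text
dye_bottle 0.82 [303. 130. 348. 181.] rect c [ 0.6361 -0.303 ] wh [0.048 0.047] ang 30.0 z90 0.091 spot [[147.0, 324.0]]
bottle_stand 0.57 [293. 120. 356. 182.] rect c [ 0.6385 -0.3012] wh [0.065 0.07 ] ang 69.2 z90 0.029 spot []
pos [ 0.6322 -0.3287  0.1831] yaw 0.6 tilt 1.04 F [-0.1  0.1  0.2] grip 1.003 t 27.12 n 5
[0.41, -0.77, -0.57, -0.04, -0.03, 0.03]
[0.4, -0.76, -0.57, -0.04, -0.03, 0.03]
[0.4, -0.76, -0.58, -0.04, -0.03, 0.03]
[0.4, -0.76, -0.58, -0.04, -0.03, 0.03]
[0.4, -0.76, -0.58, -0.04, -0.03, 0.03]
0.08 704 circ [ 0.6362 -0.3   ] 0.0123 [ 0.6361 -0.2993  0.0899]
0.055 948 circ [ 0.636  -0.3002] 0.0211 [ 0.6359 -0.2958  0.0685]
0.03 47 circ [ 0.6355 -0.2868] 0.0161 [ 0.6352 -0.2814  0.0435]
0.022 1330 circ [ 0.6362 -0.3004] 0.0329 [ 0.6363 -0.2952  0.0273]
pos [ 0.6322 -0.3287  0.1831] yaw 0.6 tilt 1.04 F [-0.1  0.1  0.2] grip 1.003 t 27.12 n 1
[0.72, 0.12, 0.83, -0.22, -0.14, 0.16]
```

View pics/w11.png

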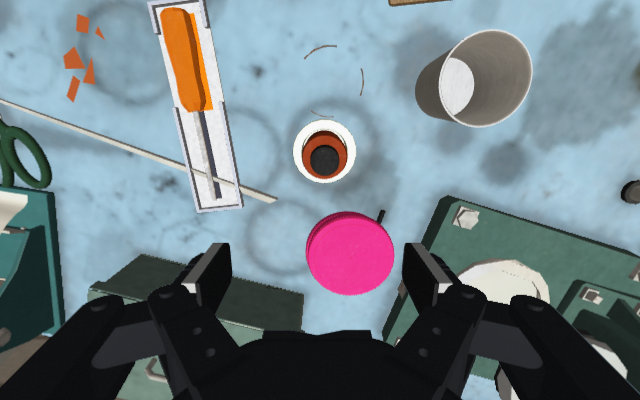

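Request:
{"op": "arm_command", "data": {"commands": [1, 0.4, 0.08, 0.3, -0.14, -0.1, 0.1, 1, 0.3, 0.05, 0.3, -0.1, -0.05, 0.06, 1, 0.1, 0, 0.2, 0, 0, 0, 1, 0, 0, 0, 0, 0, 0]}}

```text
clock: 27.62
position: [0.6376, -0.293, 0.1522]
eef_rot: [2.216, 2.221, 0.002]
wrist_force: [0.6, -1.4, -0.9]
grip_width: 1.002
```

```bash
python3 -c "
from h import *
plan([.6362,-.3001,.10],0)"
```

```text
pos [ 0.6376 -0.293   0.1522] yaw 0.2 tilt 0.25 F [ 0.6 -1.4 -0.9] grip 1.002 t 27.62 n 2
[-0.09, -0.02, 0.65, 0.03, 0.01, 0.02]
[-0.09, -0.02, 0.65, 0.03, 0.01, 0.02]
```

Request:
{"op": "arm_command", "data": {"commands": [1, -0.1, -0.02, 0.65, 0.03, 0, 0, 1, -0.1, -0.02, 0.65, 0.03, 0, 0, 1, 0, 0, 0.5, 0, 0, 0, 1, 0, 0, 0.2, 0, 0, 0, 1, 0, 0, 0, 0, 0, 0]}}

```text
clock: 28.25
position: [0.6374, -0.3031, 0.0739]
eef_rot: [2.214, 2.219, -0.001]
wrist_force: [-1.0, 0.0, 0.3]
grip_width: 1.0
```

```bash
python3 -c "
from h import *
plan([.6362,-.3001,.025],0)"
```

```text
pos [ 0.6374 -0.3031  0.0739] yaw 0.1 tilt 0.39 F [-1.   0.   0.3] grip 1.0 t 28.25 n 2
[0.04, -0.02, 0.61, 0.03, 0.04, 0.02]
[0.04, -0.02, 0.61, 0.03, 0.04, 0.02]
```

Request:
{"op": "arm_command", "data": {"commands": [1, 0.06, -0.03, 0.5, 0.03, 0.04, 0, 1, 0.02, 0, 0.4, 0.03, 0.04, 0, 1, 0, 0, 0.15, 0, 0, 0, 1, 0, 0, 0, 0, 0, 0, 1, 0, 0, 0, 0, 0, 0]}}

```text
clock: 28.88
position: [0.6371, -0.2999, 0.0308]
eef_rot: [2.217, 2.223, 0.002]
wrist_force: [0.3, -0.7, 0.5]
grip_width: 1.002
```

```bash
python3 -c "
from h import *
plan([.6362,-.3001,.025],0)"
```

```text
pos [ 0.6371 -0.2999  0.0308] yaw 0.2 tilt 0.13 F [ 0.3 -0.7  0.5] grip 1.002 t 28.88 n 1
[-0.0, -0.02, 0.14, 0.03, 0.0, 0.04]
```

Request:
{"op": "arm_command", "data": {"commands": [0.7, 0, -0.02, 0.13, 0.03, 0, 0.03, 0.55, 0, 0, 0, 0, 0, 0, 0.52, 0, 0, 0, 0, 0, 0, 0.48, 0, 0, 0, 0, 0, 0, 0, 0, 0, 0, 0, 0, 0], "newtons": 35}}

```text
clock: 29.5
position: [0.6369, -0.3004, 0.0269]
eef_rot: [2.219, 2.22, 0.001]
wrist_force: [-0.1, -0.3, 0.2]
grip_width: 0.479
```

Request:
{"op": "arm_command", "data": {"commands": [0, 0, 0, 0, 0, 0, 0, 0, 0, 0, 0, 0, 0, 0, 0, 0, 0, 0, 0, 0, 0]}}

```text
clock: 29.88
position: [0.6369, -0.3003, 0.0268]
eef_rot: [2.219, 2.22, 0.001]
wrist_force: [-0.7, 0.4, -1.0]
grip_width: 0.476
```

```bash
python3 -c "
from h import *
plan([.6362,-.3001,.08],0)"
```

```text
pos [ 0.6369 -0.3003  0.0268] yaw 0.0 tilt 0.14 F [-0.7  0.4 -1. ] grip 0.476 t 29.88 n 2
[0.0, -0.01, -0.67, 0.02, 0.01, 0.0]
[0.0, -0.01, -0.67, 0.02, 0.01, 0.0]
```

Request:
{"op": "arm_command", "data": {"commands": [0, 0, 0, -0.15, 0, 0, 0, 0, 0, 0, -0.2, 0, 0, 0, 0, 0, 0, -0.2, 0, 0, 0, 0, 0, 0, -0.2, 0, 0, 0, 0, 0, 0, -0.2, 0, 0, 0]}}

```text
clock: 30.5
position: [0.6369, -0.3003, 0.0676]
eef_rot: [2.219, 2.22, 0.001]
wrist_force: [-1.3, -0.1, 0.4]
grip_width: 0.48
```

```bash
python3 -c "
from h import *
plan([.6369,-.3003,.10],0)"
```

```text
pos [ 0.6369 -0.3003  0.0676] yaw 0.0 tilt 0.15 F [-1.3 -0.1  0.4] grip 0.48 t 30.5 n 1
[-0.0, 0.0, -0.81, 0.03, 0.02, 0.01]
```

Request:
{"op": "arm_command", "data": {"commands": [0, 0, 0, -0.4, 0, 0, 0, 0, 0, 0, -0.7, 0, 0, 0, 0, 0, 0, -0.8, 0, 0, 0, 0, 0.4, -0.05, -0.5, 0, 0, 0, 0, 0.7, -0.1, -0.2, 0, 0, 0]}}

```text
clock: 31.12
position: [0.6302, -0.2557, 0.1781]
eef_rot: [2.221, 2.217, 0.002]
wrist_force: [-0.4, 0.4, -0.3]
grip_width: 0.476
```

Request:
{"op": "arm_command", "data": {"commands": [0, 0.9, -0.11, 0, 0, 0, 0, 0, 0.9, -0.11, 0, 0, 0, 0, 0, 0.9, -0.11, 0, 0, 0, 0, 0, 0.9, -0.11, 0, 0, 0, 0, 0, 0.9, -0.11, 0, 0, 0, 0]}}

```text
clock: 31.75
position: [0.6065, -0.0658, 0.1817]
eef_rot: [2.219, 2.217, 0.007]
wrist_force: [-0.7, 0.2, -0.7]
grip_width: 0.478
```

Request:
{"op": "arm_command", "data": {"commands": [0, 0.9, -0.11, 0, 0, 0, 0, 0, 0.9, -0.11, 0, 0, 0, 0, 0, 0.9, -0.11, 0, 0, 0, 0, 0, 0.9, -0.11, 0, 0, 0, 0, 0, 0.9, -0.11, 0, 0, 0, 0]}}

```text
clock: 32.38
position: [0.5798, 0.125, 0.1838]
eef_rot: [2.215, 2.221, 0.01]
wrist_force: [0.8, 0.3, -1.5]
grip_width: 0.479
```

```bash
python3 - <<'E'
from h import *
vv,uu=np.mgrid[:400,:640]; c=cam("top"); im,d=robot.get_image("top"); save("top2.png",im)
P=at_depth(c,np.c_[uu.ravel(),vv.ravel()],np.maximum(d,1e-3).ravel()).reshape(400,640,3)
m=(abs(P[...,0]-.635)<.05)&(abs(P[...,1]+.3)<.05)&(d>0)
q=P[m&(P[...,2]>.02)&(P[...,2]<.035)]; cc,r=cv2.minEnclosingCircle(q[:,:2].astype(np.float32)); print("stand",len(q),cc,r,"zmax",P[m][:,2].max())
plan([.567,.27,.16],0)
E
```

```text
stand 202 (0.6371912360191345, -0.2984016239643097) 0.03340539708733559 zmax 0.030794230632225972
pos [0.579  0.1296 0.1839] yaw 0.4 tilt 0.47 F [-1.2  2.2  0.2] grip 0.473 t 32.42 n 4
[0.88, -0.07, 0.15, 0.02, -0.02, 0.02]
[0.88, -0.07, 0.15, 0.02, -0.02, 0.02]
[0.88, -0.07, 0.15, 0.02, -0.02, 0.02]
[0.88, -0.07, 0.15, 0.02, -0.02, 0.02]
```

Stand unmoved and upright. On to the red dock.

Request:
{"op": "arm_command", "data": {"commands": [0, 0.88, -0.07, 0.2, 0.02, 0, 0, 0, 0.88, -0.07, 0.2, 0.02, 0, 0, 0, 0.85, -0.07, 0.1, 0.02, 0, 0, 0, 0.3, 0, 0, 0, 0, 0, 0, 0, 0, 0, 0, 0, 0]}}

```text
clock: 33.05
position: [0.5658, 0.2529, 0.1659]
eef_rot: [-2.208, -2.233, -0.009]
wrist_force: [-0.4, -0.0, 0.1]
grip_width: 0.476
```

```bash
python3 dock.py red w12 .565 .351; python3 -c "
from h import *
plan([.565,.351,.1],0)"
```

```text
red n 2205 fit [0.5664 0.3457] r 0.0342 bbox [0.5285 0.3078 0.01  ] [0.6047 0.3837 0.01  ]
pos [0.566  0.2524 0.166 ] yaw 0.6 tilt 0.34 F [ 0.2  0.  -0.9] grip 0.478 t 33.1 n 3
[0.82, -0.0, 0.55, 0.01, -0.02, 0.05]
[0.82, -0.0, 0.55, 0.01, -0.02, 0.05]
[0.82, -0.01, 0.55, 0.01, -0.02, 0.05]
```

Request:
{"op": "arm_command", "data": {"commands": [0, 0.75, 0, 0.45, 0, 0, 0.05, 0, 0.75, 0, 0.45, 0, 0, 0.05, 0, 0.7, 0, 0.45, 0, 0, 0.05, 0, 0, 0, 0.3, 0, 0, 0, 0, 0, 0, 0, 0, 0, 0]}}

```text
clock: 33.72
position: [0.569, 0.3357, 0.1015]
eef_rot: [2.229, 2.21, 0.012]
wrist_force: [-0.4, -0.0, -0.0]
grip_width: 0.48
```

```bash
python3 -c "
from h import *
plan([.5662,.347,.0275],0)"
```

```text
pos [0.569  0.3357 0.1015] yaw -0.5 tilt 0.46 F [-0.4 -0.  -0. ] grip 0.48 t 33.73 n 2
[0.14, -0.04, 0.93, 0.05, -0.03, -0.06]
[0.14, -0.04, 0.93, 0.05, -0.03, -0.06]
```

Request:
{"op": "arm_command", "data": {"commands": [0, 0.24, -0.06, 0.4, 0.05, -0.03, -0.06, 0, 0.05, 0, 0.5, 0.03, -0.02, -0.06, 0, 0, 0, 0.4, 0, 0, 0, 0, 0, 0, 0.2, 0, 0, 0, 0, 0, 0, 0, 0, 0, 0]}}

```text
clock: 34.35
position: [0.5678, 0.3455, 0.0383]
eef_rot: [2.223, 2.217, 0.002]
wrist_force: [-0.5, -0.3, -0.4]
grip_width: 0.476
```

```bash
python3 -c "
from h import *
plan([.5662,.347,.0275],0)"
```

```text
pos [0.5678 0.3455 0.0383] yaw -0.2 tilt 0.12 F [-0.5 -0.3 -0.4] grip 0.476 t 34.35 n 1
[0.04, -0.04, 0.27, 0.03, 0.01, -0.04]
```

Request:
{"op": "arm_command", "data": {"commands": [0, 0.03, -0.03, 0.2, 0.03, 0, 0, 0, 0, 0, 0.06, 0, 0, 0, 0, 0, 0, 0, 0, 0, 0]}}

```text
clock: 34.72
position: [0.5672, 0.3471, 0.0286]
eef_rot: [2.224, 2.218, 0.003]
wrist_force: [0.3, -0.1, -0.5]
grip_width: 0.477
```

```bash
python3 -c "
from h import *
plan([.5662,.347,.0275],0)"
```

```text
pos [0.5672 0.3471 0.0286] yaw -0.2 tilt 0.1 F [ 0.3 -0.1 -0.5] grip 0.477 t 34.73 n 1
[-0.0, -0.02, 0.03, 0.02, -0.01, -0.04]
```

Request:
{"op": "arm_command", "data": {"commands": [0, 0, 0, 0.03, 0, 0, 0, 0.55, 0, 0, 0, 0, 0, 0, 0.65, 0, 0, 0, 0, 0, 0, 0.65, 0, 0, -0.2, 0, 0, 0, 0.65, 0, 0, -0.5, 0, 0, 0]}}

```text
clock: 35.35
position: [0.5667, 0.3468, 0.056]
eef_rot: [2.224, 2.218, 0.0]
wrist_force: [-0.3, -0.6, 0.3]
grip_width: 0.644
```

Request:
{"op": "arm_command", "data": {"commands": [0.65, 0, 0, -0.8, 0, 0, 0, 0.65, 0, 0, -0.9, 0, 0, 0, 0.65, 0, 0, -0.9, 0, 0, 0, 0.65, -0.3, 0, -0.8, 0, 0, 0, 0.65, -0.7, 0.1, -0.3, 0, 0, 0]}}

```text
clock: 35.98
position: [0.5704, 0.308, 0.2191]
eef_rot: [2.219, 2.219, 0.016]
wrist_force: [0.9, 0.4, 0.2]
grip_width: 0.649
```

Request:
{"op": "arm_command", "data": {"commands": [0.65, -0.9, 0.15, 0, 0, 0, 0, 0.65, -0.9, 0.15, 0, 0, 0, 0, 0.65, -0.6, 0.1, 0, 0, 0, 0, 0.65, 0, 0, 0, 0, 0, 0]}}

```text
clock: 36.48
position: [0.588, 0.2082, 0.2306]
eef_rot: [2.216, 2.213, 0.035]
wrist_force: [0.4, -0.4, -0.7]
grip_width: 0.649
```

```bash
python3 - <<'E'
from h import *
vv,uu=np.mgrid[:400,:640]
def circ(P,d,g,r,lo,hi):
    m=(np.linalg.norm(P[...,:2]-np.array(g),axis=2)<r)&(d>0)&(P[...,2]>lo)&(P[...,2]<hi); q=P[m]
    if len(q)<5: return None
    cc,rr=cv2.minEnclosingCircle(q[:,:2].astype(np.float32)); return np.round(cc,4),round(rr,4),q[:,2].max().round(3)
for n in("wrist","top","side"):
    c=cam(n); im,d=robot.get_image(n); save("fin_"+n+".png",im)
    P=at_depth(c,np.c_[uu.ravel(),vv.ravel()],np.maximum(d,1e-3).ravel()).reshape(400,640,3)
    print(n,"dye cap",circ(P,d,(.567,.347),.03,.078,.1),"dye body",circ(P,d,(.567,.347),.035,.03,.078),"drop cap",circ(P,d,(.44,.357),.025,.055,.07))
    print("  stand",circ(P,d,(.637,-.3),.045,.02,.035),"tub",circ(P,d,(.475,-.038),.06,.045,.065))
    if n!="wrist":
        d0=np.load(n+"d.npy"); P0=at_depth(c,np.c_[uu.ravel(),vv.ravel()],np.maximum(d0,1e-3).ravel()).reshape(400,640,3)
        print("  before: tub",circ(P0,d0,(.475,-.038),.06,.045,.065))
plan([.45,.2,.2],0)
im=cv2.imread("pics/fin_wrist.png"); t=cv2.imread("pics/fin_top.png")[120:280,170:470]
cv2.imwrite("pics/fin.png",np.vstack([cv2.resize(im[:250],(640,250)),cv2.resize(t,(640,341),interpolation=cv2.INTER_CUBIC)]))
E
```

```text
wrist dye cap (array([0.567, 0.347]), 0.0126, np.float64(0.092)) dye body (array([0.5669, 0.3466]), 0.0213, np.float64(0.078)) drop cap (array([0.4397, 0.3552]), 0.0094, np.float64(0.069))
  stand None tub (array([ 0.475 , -0.0372]), 0.0462, np.float64(0.058))
top dye cap (array([0.5663, 0.347 ]), 0.0118, np.float64(0.093)) dye body (array([0.5692, 0.3415]), 0.0151, np.float64(0.077)) drop cap (array([0.4407, 0.3578]), 0.0088, np.float64(0.07))
  stand (array([ 0.6356, -0.2982]), 0.0333, np.float64(0.031)) tub (array([ 0.4777, -0.0399]), 0.0462, np.float64(0.06))
  before: tub (array([ 0.4774, -0.0398]), 0.0461, np.float64(0.059))
side dye cap (array([0.5666, 0.3466]), 0.0141, np.float64(0.091)) dye body (array([0.5678, 0.3432]), 0.0224, np.float64(0.078)) drop cap (array([0.4401, 0.3545]), 0.0094, np.float64(0.068))
  stand (array([ 0.6382, -0.2991]), 0.0349, np.float64(0.031)) tub (array([ 0.4776, -0.0401]), 0.0484, np.float64(0.058))
  before: tub (array([ 0.4772, -0.0412]), 0.0482, np.float64(0.057))
pos [0.5875 0.2105 0.2295] yaw 0.1 tilt 1.36 F [0.9 1.2 0.6] grip 0.647 t 36.62 n 4
[-0.07, -0.86, 0.17, 0.08, -0.03, 0.01]
[-0.07, -0.86, 0.17, 0.08, -0.03, 0.01]
[-0.07, -0.86, 0.18, 0.08, -0.03, 0.01]
[-0.07, -0.86, 0.18, 0.08, -0.03, 0.01]
```

View pics/fin.png

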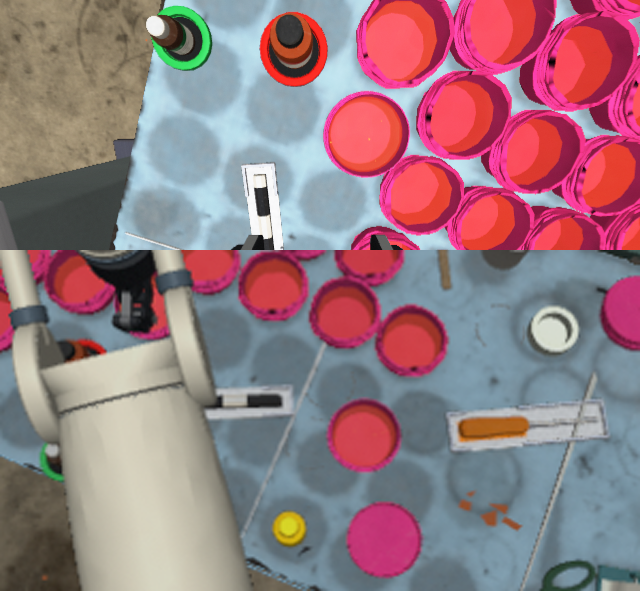

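```bash
python3 -c "
from h import *
print(robot.close_job(), robot.sense()['clock'])"
```

```text
the job is handed in; nothing more can be done
the job is handed in; nothing more can be done
```

The kit is back in place and the job is handed in at about 37 s of the 106 s allowed. No verdict was reported. The dye and drop bottles stand in the red and green docks. The marker and the screwdriver lie flat in their trays, with the handle on the orange part.

My last checks, with the gripper open and clear of everything:

| Thing | Result |
|---|---|
| Dye bottle | (0.567, 0.347), within 2 mm of the dock centre I measured |
| Drop bottle | 1–3 mm from the dock centre |
| Marker | About 2 mm from the middle of its tray |
| Screwdriver | Handle placed within about 1 mm of its target point |
| Bottle stand | Upright, within about 2–3 mm of where it was |
| Gel tub | Shifted 1 mm or less |

- **Disagreement:** my first rough reading of the red dock from the top camera was about 4–5 mm off in y. I used the closer wrist-camera fit instead, which matched the dock's known size.
- **Not re-measured:** I did not measure the marker and screwdriver again after placing them, apart from seeing both in their trays in the final picture.

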